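# Empty a fuse case, shake it to make sure, stand it with the empties

### The job

Pick up the lying fuse case and tip all three fuses out of its mouth into the blue tray, then, with it empty and still held in the air, shake it briskly end to end (mouth up, mouth down, mouth up, mouth down, some 20 degrees or more either way) and feel that nothing rattles or weighs inside. Then set it down flat on the bench, let go of it, and take it again so that you can stand it on its closed end, mouth up, in the red empties tray beside the old case, and let go. Do not disturb the mug or the old case.

Things in the scene. Friction and masses are not known exactly. Their poses are not given: they have to be found in the camera images.
- case: Grey fuse case, lying flat at the start: box 150 long (x) x 70 wide (y) x 36 high (z) mm, 3 mm walls, about 0.2 kg empty. Origin: centre of its underside; x points to the open mouth (yellow collar), z up out of the roof. Three fuses lie crosswise inside and roll freely; the roof hides them. Carry it mouth slightly up: a jolt or slope rolls them out.
- case_handle (a point): Centre of the case's black carrying handle (case frame 0, 0, 61 mm). The bar runs along the case's x: 110 long, 16 wide (y), 22 mm high (z 50 to 72 mm), with 14 mm of free space below it, down to the roof. It can be pinched across y from straight above or leaning up to 45 degrees towards either end.
- case_mouth (a point): Centre of the case's open mouth (case frame 75, 0, 18 mm). The opening is 64 wide x 30 mm high with a 2.5 mm lip along its floor: fuses resting against the lip roll out only when the case is tipped mouth-down by about 40 degrees or more (50 is safe).
- case_foot (a point): Centre of the closed end (case frame -75, 0, 18 mm), a 5 mm foot plate 70 mm wide that rises from the underside to 52 mm. The case stands on this face, mouth up.
- fuse0: Cartridge fuse, white ceramic with steel end caps, 22 mm diameter, 58 mm long, 60 g; origin at its centre, y along its axis. Starts inside the case.
- fuse1: The second fuse, alike.
- fuse2: The third fuse, alike.
- tray: Blue open tray, fixed, outside 220 (x) x 190 (y) x 55 mm high, walls and floor 4 mm. Origin: centre of its underside.
- empties: Red low tray for empty cases, fixed, outside 290 (x) x 140 (y) mm, rim 18 mm high, walls and floor 4 mm. Origin: centre of its underside. It is left or right of the bench middle, the blue tray on the other side. An old case stands in its +x half (about x = +75 mm in its frame); the -x half (about x = -60 mm) is free.
- old_case: An empty case of the same kind standing on its closed end in the red tray, 150 mm tall; origin at the centre of its foot, z up, its handle towards the tray's +x and its flat underside towards -x. Loose: leave it standing.
- mug: Blue mug, 80 mm diameter, 90 mm high, origin under its centre. Leave alone.
There are look-alikes about, which are no part of the job. What is shaped like the old_case but orange is not meant. What is shaped like the case but purple is not meant.

How it is judged (in metres and radians):
On the way, in this order (a step that is already met when the one before it is completed fails the run):
1. all three fuses are in the blue tray while the case is held mouth-down (x of fuse0 in the frame of tray between -0.108 and 0.108 m and y of fuse0 in the frame of tray between -0.093 and 0.093 m and z of fuse0 in the frame of tray between 0 and 0.045 m and x of fuse1 in the frame of tray between -0.108 and 0.108 m and y of fuse1 in the frame of tray between -0.093 and 0.093 m and z of fuse1 in the frame of tray between 0 and 0.045 m and x of fuse2 in the frame of tray between -0.108 and 0.108 m and y of fuse2 in the frame of tray between -0.093 and 0.093 m and z of fuse2 in the frame of tray between 0 and 0.045 m and angle between case's own x axis and vertical above 1.77 rad and contact force between the fingers and case above 0.5 N), for 0.05 s.
2. the empty case, held in the air, is swung briskly mouth up (angle between case's own x axis and vertical below 1.37 rad and angular speed of case above 0.4 rad/s and contact force between the fingers and case above 0.5 N and height (world z) of case_handle above 0.1 m).
3. then mouth down (angle between case's own x axis and vertical above 1.77 rad and angular speed of case above 0.4 rad/s and contact force between the fingers and case above 0.5 N and height (world z) of case_handle above 0.1 m).
4. then mouth up again (all of step 2).
5. then mouth down again (all of step 3).
6. the case lies flat on the bench, let go (angle between case's own z axis and vertical below 0.12 rad and height (world z) of case below 0.003 m and contact force between the fingers and case below 0.1 N and linear speed of case below 0.03 m/s), for 0.2 s.
At the end, for the whole second after the job is handed in: All three fuses lie in the blue tray; the case stands on its closed end, mouth up within 0.1 rad, on the floor of the red tray, released and at rest; the old case still stands (x of fuse0 in the frame of tray between -0.108 and 0.108 m and y of fuse0 in the frame of tray between -0.093 and 0.093 m and z of fuse0 in the frame of tray between 0 and 0.045 m and x of fuse1 in the frame of tray between -0.108 and 0.108 m and y of fuse1 in the frame of tray between -0.093 and 0.093 m and z of fuse1 in the frame of tray between 0 and 0.045 m and x of fuse2 in the frame of tray between -0.108 and 0.108 m and y of fuse2 in the frame of tray between -0.093 and 0.093 m and z of fuse2 in the frame of tray between 0 and 0.045 m and angle between case's own x axis and vertical below 0.1 rad and x of case_foot in the frame of empties between -0.14 and 0.14 m and y of case_foot in the frame of empties between -0.065 and 0.065 m and z of case_foot in the frame of empties below 0.012 m and contact force between the fingers and case below 0.1 N and linear speed of case below 0.03 m/s and angle between old_case's own z axis and vertical below 0.1 rad); the robot touches nothing.
It fails at once if the mug is moved by more than 40 mm (distance of mug from where it was at the start of the episode above 0.04 m).
It fails at once if the old case is moved by more than 30 mm or knocked over (distance of old_case from where it was at the start of the episode above 0.03 m or angle between old_case's own z axis and vertical above 0.4 rad).
It also fails if it takes over 72 s, if anything falls off the work surface, if the arm or the gripper's body presses on something with over 40 N, if the wrist force passes 120 N, or if a joint passes its speed limit or range.

### The arm

A 7-joint arm with a two-finger parallel gripper is mounted at the origin on the work surface. World frame = base frame: x ahead of the robot, y to its left, z up, the work surface at z = 0. Lengths are in mm, angles in rad, forces in N, time in s.
With the tool pointing down it reaches from about 400 to 875 mm from the base axis. Payload 4.4 kg.
Tool frame: the origin (TCP) lies at the very end of the fingers, on their centre line; the grasp point (between the pads) lies 19 mm behind it; y points along the fingers, x is the direction in which the jaws open and shut, and the axes are right-handed (so a half turn about y gives the same grasp; the last joint's range is limited). The gripper opens to 85 mm and grips with 20 to 120 N. Pads are 22 mm wide; open, the fingers measure 114 mm over their backs; the gripper's body (76 mm by 85 mm) begins 54 mm behind the grasp point. The pads swing forward as they close: fully open they stand 13 mm farther back than shut.
Start: joints at [1.13, 0.628, 0.038, 1.517, -0.027, 0.996, -0.02], TCP at [237.985, -604.881, 208.913] pointing down, gripper open.
Joint ranges: [-3.06, 3.06], [-0.37, 2.12], [-1.25, 1.32], [0.18, 2.47], [-1.1, 4.24], [0.23, 1.98], [-2.94, 2.94]. Speed limits (rad/s): [2.57, 2.57, 3.14, 3.14, 3.14, 3.14, 3.14].

### API

Orientations are given as [roll, pitch, yaw] about the fixed x, y, z axes, in that order (R = Rz(yaw) Ry(pitch) Rx(roll)).
In Python, from cell import readout, eyes, finish_job gives the robot as it stands. The module is installed in compiled form; this text tells all that it offers.
- The arm moves only by the tool apply_moves, never from a script. Its argument "commands" is a list that holds one entry, the list of rows, each a list of 6 numbers: the shift along the tool's x, y, z in units of 0.04 m (1.0 is 0.04 m), then the turn, a rotation vector about the tool's x, y, z in units of 5 degrees (1.0 is 5 degrees). A call has 1 to 8 rows; each row shifts and turns the pose as measured when the row begins, along the tool's axes as they then stand; what a row does not reach is not made up. A row lasts 1/12 s, in which the tool goes at most 41.7 mm and 7.16 degrees, less where a joint would pass 70% of its speed; a pose out of reach is approached as far as the arm can. A call with a number of a shift or a turn outside -1 to 1 is refused whole. A call with a gripper value outside its range is refused whole. "claw" is the finger opening in mm, from 0 to 85.4, set as the call begins (left out, the last holds). The fingers move at their own pace and stop on an object; the grip force is fixed at half the most. Time passes only in rows, so rows that do not move let the fingers close. It gives the time, the measured TCP pose, the force and the opening at its end, in the units of the state.
- readout.read_state(): the state, without advancing time (a new reading comes with each control period).
- eyes.get_image(name): name is "side" or "top" or "wrist"; returns a dict with "image" (420x560x3 uint8, red, green, blue), "mtx" (3x3 intrinsics, pixels), "rvec" (rotation vector, rad) and "tvec" (3), from world to camera coordinates, as OpenCV has them. Camera axes: x right, y down, z forward; pixel columns grow to the right and rows downward; lengths in mm; the calibration is good to about 2 mm. A picture is of the moment at which its call begins. There is no depth.
- finish_job(): hands the job in, once; it reports no verdict.
The state is a dict: "clock": time; "qpos": joint angles; "qd": joint speeds; "tau": joint torques, N m; "eef_pos": TCP position; "tool_rot": TCP orientation; "force": force on the tool from outside, world axes, zero at the start; "torque": the same for the moment, N m; "width": finger opening in mm.
Only numpy, scipy, OpenCV 4.12 (cv2) and the standard library are available. Lean on these libraries where they do the work, as an engineer would, in place of code of your own. Each camera call takes 0.05 s, during which the arm holds its last target. There are 200 camera calls.

## Working session

There is one attempt and no reset: what is moved stays moved. The work goes in short steps, Python scripts to look and compute and a tool call to move; the robot and the scene stay as the last step left them, time stands still between calls to the robot, and variables do not carry over. Pictures are saved under pics/ and viewed, about 8 in all and at most 12, crops included, and the job is handed in when it is done.

Besides the shell and the picture viewer there is one more tool, called as name(argument=value, ...) on one line, values as JSON. apply_moves: Moves the arm, as the interface text tells. Shifts and turns lie within -1 to 1; 1 stands for 0.04 m of shift or 5 degrees of turn. Its arguments: {"type":"object","properties":{"commands":{"type":"array"},"claw":{"type":"number"}},"required":["commands"]}

```bash
mkdir -p pics; cat > h.py <<'E'
import numpy as np, cv2
from scipy.spatial.transform import Rotation as R
from cell import readout, eyes, finish_job
def shot(n,fn=None):
    d=eyes.get_image(n); im=cv2.cvtColor(d["image"],cv2.COLOR_RGB2BGR)
    if fn: cv2.imwrite("pics/"+fn,im)
    return d,im
def ray(d,u,v,z):
    Rm=cv2.Rodrigues(np.array(d["rvec"],float))[0]; t=np.array(d["tvec"],float).ravel()
    c=-Rm.T@t; w=Rm.T@np.linalg.inv(d["mtx"])@np.array([u,v,1.])
    return c+w*(z-c[2])/w[2]
def proj(d,P):
    return cv2.projectPoints(np.array(P,float).reshape(-1,3),np.array(d["rvec"],float),np.array(d["tvec"],float),d["mtx"],None)[0].reshape(-1,2)
E
python3 - <<'E'
from h import *
import pickle
s=readout.read_state();print(s)
o={}
for n in("top","side"): o[n]=shot(n,n+"0.png")
pickle.dump(o,open("o.pkl","wb"))
for n in o:
  d=o[n][0]; Rm=cv2.Rodrigues(np.array(d["rvec"],float))[0]; print(n,-Rm.T@np.array(d["tvec"]).ravel(),d["mtx"][0][0])
print(R.from_euler('xyz',s["tool_rot"]).as_matrix().round(2))
E
```

```text
{'clock': 0.0, 'qpos': array([ 1.13021205,  0.6293548 ,  0.03842889,  1.51835107, -0.02703917,
        0.99628052, -0.01997205]), 'qd': array([ 0.0002104 ,  0.00091995,  0.00128928, -0.00044229,  0.00046617,
        0.00067623, -0.00029909]), 'tau': array([-7.14262351e-04, -5.63408446e+01,  1.22562837e+00, -1.93448907e+01,
        1.08122971e-02,  1.04656059e-02,  1.13347821e-05]), 'eef_pos': array([ 237.75314251, -604.25563632,  207.98865679]), 'tool_rot': array([-1.57078055,  0.00187673, -1.19599444]), 'force': array([ 0.12316454, -0.40997077,  0.43765366]), 'torque': array([-2.55936220e-02,  2.31630738e-02,  4.19746460e-05]), 'width': 85.64283587020861}
top [ 464.40703363   87.34389856 1152.95778686] 445.19572609059225
side [ 84.63322344 843.56950958 921.05813378] 530.4824989635308
[[ 0.37 -0.    0.93]
 [-0.93  0.    0.37]
 [-0.   -1.    0.  ]]
```

```bash
ls pics; nproc
```

```text
side0.png
top0.png
4
```

View pics/top0.png

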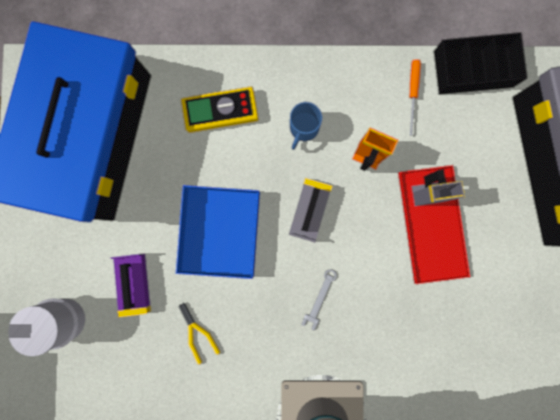

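View pics/side0.png

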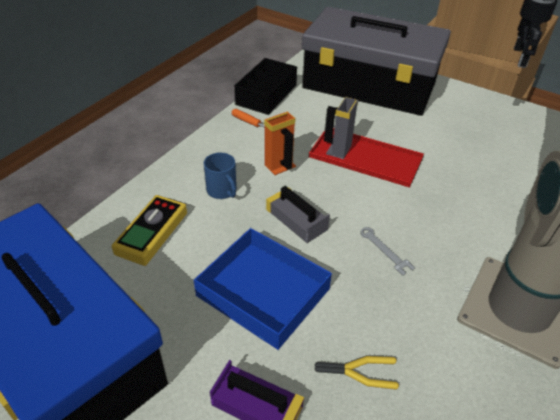

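The top view (up = +x, left = +y) shows the grey case at px (312,210) with its yellow mouth at the top (318,185). The blue tray is at (218,232), and the red tray at (435,225) with the old case in its upper, far half at (437,190). The mug is at (305,122), with the orange and purple look-alikes at (375,148) and (131,285).

```bash
python3 - <<'E'
from h import *
import pickle
o=pickle.load(open("o.pkl","rb")); d,im=o["top"]
hsv=cv2.cvtColor(im,cv2.COLOR_BGR2HSV)
def big(m,box):
    k=np.zeros(m.shape,np.uint8); x0,y0,x1,y1=box; k[y0:y1,x0:x1]=m[y0:y1,x0:x1]
    c=max(cv2.findContours(k,cv2.RETR_EXTERNAL,cv2.CHAIN_APPROX_NONE)[0],key=cv2.contourArea); return c
def rep(n,m,box,z):
    c=big(m,box); P=np.array([ray(d,*p[0],z)[:2] for p in c],np.float32)
    (cx,cy),(w,h),a=cv2.minAreaRect(P); print(n,"ctr",round(cx),round(cy),"size",round(w),round(h),"ang",round(a,1),"px",c.reshape(-1,2).mean(0).round())
rep("tray",cv2.inRange(hsv,(100,120,60),(125,255,255)),(165,170,275,290),55)
rep("red",cv2.inRange(hsv,(0,150,80),(8,255,255))|cv2.inRange(hsv,(172,150,80),(180,255,255)),(390,150,490,300),18)
b=(285,172,340,248)
rep("collar",cv2.inRange(hsv,(20,120,80),(35,255,255)),b,36)
rep("handle",cv2.inRange(hsv,(0,0,0),(180,255,55)),b,72)
rep("mug",cv2.inRange(hsv,(98,80,30),(125,255,200)),(280,95,325,150),90)
rep("oldcollar",cv2.inRange(hsv,(20,100,80),(35,255,255)),(405,160,480,215),150)
rep("orange",cv2.inRange(hsv,(5,150,80),(18,255,255)),(345,120,405,175),150)
# handle ends along its principal axis
cv2.imwrite("pics/crop1.png",np.hstack([cv2.resize(im[170:250,270:350],None,fx=5,fy=5,interpolation=2),cv2.resize(im[150:230,395:475],None,fx=5,fy=5,interpolation=2)]))
E
```

```text
tray ctr 476 259 size 191 217 ang 86.4 px [217. 232.]
red ctr 498 -285 size 286 140 ang 7.7 px [432. 216.]
collar ctr 593 12 size 71 19 ang 74.2 px [318. 185.]
handle ctr 529 31 size 13 103 ang 73.8 px [311. 209.]
mug ctr 733 45 size 113 75 ang 0.3 px [303. 124.]
oldcollar ctr 563 -236 size 41 10 ang 4.3 px [431. 193.]
orange ctr 663 -111 size 76 82 ang 65.3 px [374. 145.]
```

View pics/crop1.png

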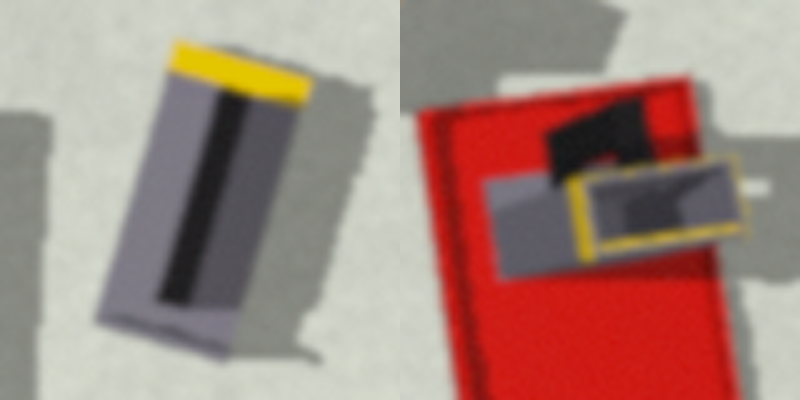

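Crop: the case's handle runs parallel to its long edges and its mouth is at the top. The old case stands in the far half of the red tray. The measured sizes match (tray 191x217, red 286x140, handle 13x103). I'll move above the case now, leaning 20° with the gripper body towards the foot.

```bash
cat >> h.py <<'E'
import json
def state():
    s=readout.read_state()
    open("log.jsonl","a").write(json.dumps([list(map(float,s["qpos"])),list(map(float,s["eef_pos"])),list(map(float,s["tool_rot"]))])+"\n")
    return s
def tool(H,yaw,pitch,lean,back=19.):
    """tool pose holding handle point H; case yaw, mouth-up pitch, lean (deg, + = body towards foot)"""
    C=R.from_euler('ZY',[yaw,-pitch],degrees=True).as_matrix(); t=np.radians(lean)
    T=C@np.array([[0,np.sin(t),-np.cos(t)],[1,0,0],[0,-np.cos(t),-np.sin(t)]])
    return np.array(H,float)+back*T[:,1],T
def plan(targets,s=None,rate=1.0):
    """targets: list of (pos,R); prints rows per segment"""
    s=s or state(); p=np.array(s["eef_pos"]); Q=R.from_euler('xyz',s["tool_rot"])
    rows=[]
    for tp,TR in targets:
        TQ=R.from_matrix(TR); rv=(Q.inv()*TQ).as_rotvec(degrees=True); d=tp-p
        n=int(np.ceil(max(np.linalg.norm(d)/38,np.linalg.norm(rv)/4.8,1)/rate))
        print("d",d.round(),"rv",rv.round(1),"n",n)
        for i in range(n):
            Qi=Q*R.from_rotvec(rv*i/n,degrees=True)
            rows.append(np.r_[Qi.inv().apply(d/n)/40,rv/n/5].round(2).tolist())
        p,Q=tp,TQ
    for i in range(0,len(rows),8): print(json.dumps(rows[i:i+8]))
def where():
    s=state(); print("t",round(s["clock"],2),"tcp",s["eef_pos"].round(1),"q",s["qpos"].round(2),"F",s["force"].round(1),"w",round(s["width"],1)); print(R.from_euler('xyz',s["tool_rot"]).as_matrix().round(3).tolist()); return s
E
python3 - <<'E'
from h import *
s=state()
p,T=tool([529,31,150],-16.2,0,20)
plan([(p,T)],s)
E
```

```text
d [297. 633. -76.] rv [  -8.6 -140.5  -24.8] n 30
[[-0.4, 0.06, 0.42, -0.06, -0.94, -0.17], [-0.37, 0.06, 0.46, -0.06, -0.94, -0.17], [-0.33, 0.05, 0.48, -0.06, -0.94, -0.17], [-0.29, 0.04, 0.51, -0.06, -0.94, -0.17], [-0.25, 0.04, 0.53, -0.06, -0.94, -0.17], [-0.2, 0.03, 0.55, -0.06, -0.94, -0.17], [-0.16, 0.02, 0.56, -0.06, -0.94, -0.17], [-0.11, 0.02, 0.58, -0.06, -0.94, -0.17]]
[[-0.06, 0.02, 0.58, -0.06, -0.94, -0.17], [-0.02, 0.01, 0.59, -0.06, -0.94, -0.17], [0.03, 0.01, 0.59, -0.06, -0.94, -0.17], [0.08, 0.01, 0.58, -0.06, -0.94, -0.17], [0.13, 0.01, 0.57, -0.06, -0.94, -0.17], [0.17, 0.0, 0.56, -0.06, -0.94, -0.17], [0.22, 0.0, 0.54, -0.06, -0.94, -0.17], [0.26, 0.01, 0.52, -0.06, -0.94, -0.17]]
[[0.3, 0.01, 0.5, -0.06, -0.94, -0.17], [0.34, 0.01, 0.48, -0.06, -0.94, -0.17], [0.38, 0.01, 0.45, -0.06, -0.94, -0.17], [0.42, 0.02, 0.41, -0.06, -0.94, -0.17], [0.45, 0.02, 0.38, -0.06, -0.94, -0.17], [0.48, 0.03, 0.34, -0.06, -0.94, -0.17], [0.5, 0.03, 0.3, -0.06, -0.94, -0.17], [0.53, 0.04, 0.26, -0.06, -0.94, -0.17]]
[[0.54, 0.04, 0.21, -0.06, -0.94, -0.17], [0.56, 0.05, 0.17, -0.06, -0.94, -0.17], [0.57, 0.06, 0.12, -0.06, -0.94, -0.17], [0.58, 0.07, 0.08, -0.06, -0.94, -0.17], [0.58, 0.07, 0.03, -0.06, -0.94, -0.17], [0.58, 0.08, -0.02, -0.06, -0.94, -0.17]]
```

apply_moves(commands=[[[-0.4,0,0.42,0,-0.94,0],[-0.37,0,0.46,0,-0.94,0],[-0.33,0,0.48,0,-0.94,0],[-0.29,0,0.51,0,-0.94,0],[-0.25,0,0.53,0,-0.94,0],[-0.2,0,0.55,0,-0.94,0],[-0.16,0,0.56,0,-0.94,0],[-0.11,0,0.58,0,-0.94,0]]], claw=85)

```text
clock: 0.77
eef_pos: [311.1, -430.3, 203.5]
tool_rot: [-1.572, 0.008, -0.52]
force: [0.8, 0.6, 0.4]
width: 85.0
```

apply_moves(commands=[[[-0.06,0,0.58,0,-0.94,0],[-0.02,0,0.59,0,-0.94,0],[0.03,0,0.59,0,-0.94,0],[0.08,0,0.58,0,-0.94,0],[0.13,0,0.57,0,-0.94,0],[0.17,0,0.56,0,-0.94,0],[0.22,0,0.54,0,-0.94,0],[0.26,0,0.52,0,-0.94,0]]])

```text
clock: 1.43
eef_pos: [384.0, -247.2, 201.9]
tool_rot: [-1.564, 0.011, 0.169]
force: [-0.2, 0.1, -0.1]
width: 84.5
```

```bash
python3 - <<'E'
from h import *
s=where()
p,T=tool([529,31,150],-16.2,0,20)
plan([(p,T)],s)
E
```

```text
t 1.43 tcp [ 384.  -247.2  201.9] q [ 0.79  0.39 -0.37  2.02  0.2   0.77  0.46] F [-0.2  0.1 -0.1] w 84.5
[[0.986, -0.012, -0.168], [0.168, 0.005, 0.986], [-0.011, -1.0, 0.007]]
d [151. 276. -70.] rv [-18.6 -63.4 -11.5] n 14
[[0.35, 0.12, 0.44, -0.27, -0.91, -0.16], [0.38, 0.12, 0.41, -0.27, -0.91, -0.16], [0.41, 0.12, 0.39, -0.27, -0.91, -0.16], [0.44, 0.11, 0.35, -0.27, -0.91, -0.16], [0.47, 0.11, 0.32, -0.27, -0.91, -0.16], [0.49, 0.11, 0.29, -0.27, -0.91, -0.16], [0.51, 0.11, 0.25, -0.27, -0.91, -0.16], [0.52, 0.11, 0.21, -0.27, -0.91, -0.16]]
[[0.54, 0.12, 0.17, -0.27, -0.91, -0.16], [0.55, 0.12, 0.13, -0.27, -0.91, -0.16], [0.55, 0.13, 0.09, -0.27, -0.91, -0.16], [0.56, 0.13, 0.05, -0.27, -0.91, -0.16], [0.56, 0.14, 0.01, -0.27, -0.91, -0.16], [0.56, 0.15, -0.03, -0.27, -0.91, -0.16]]
```

apply_moves(commands=[[[0.35,0.12,0.44,-0.27,-0.91,-0.16],[0.38,0.12,0.41,-0.27,-0.91,-0.16],[0.41,0.12,0.39,-0.27,-0.91,-0.16],[0.44,0.11,0.35,-0.27,-0.91,-0.16],[0.47,0.11,0.32,-0.27,-0.91,-0.16],[0.49,0.11,0.29,-0.27,-0.91,-0.16],[0.51,0.11,0.25,-0.27,-0.91,-0.16],[0.52,0.11,0.21,-0.27,-0.91,-0.16]]])

```text
clock: 2.1
eef_pos: [472.1, -79.9, 160.8]
tool_rot: [-1.779, -0.044, 0.843]
force: [0.1, -1.4, 0.6]
width: 84.9
```

apply_moves(commands=[[[0.54,0.12,0.17,-0.27,-0.91,-0.16],[0.55,0.12,0.13,-0.27,-0.91,-0.16],[0.55,0.13,0.09,-0.27,-0.91,-0.16],[0.56,0.13,0.05,-0.27,-0.91,-0.16],[0.56,0.14,0.01,-0.27,-0.91,-0.16],[0.56,0.15,-0.03,-0.27,-0.91,-0.16],[0,0,0,0,0,0]]])

```text
clock: 2.68
eef_pos: [533.5, 54.8, 126.8]
tool_rot: [-1.934, 0.011, 1.361]
force: [0.5, 0.1, -0.9]
width: 85.0
```

```bash
python3 - <<'E'
from h import *
s=where()
d,im=shot("wrist","w1.png")
Rm=cv2.Rodrigues(np.array(d["rvec"],float))[0]; print(-Rm.T@np.array(d["tvec"]).ravel())
C=R.from_euler('Z',-16.2,degrees=True).as_matrix()
P=np.array([[55,8,72],[55,-8,72],[-55,-8,72],[-55,8,72]])@C.T+[529,31,0]
q=proj(d,P); print(q.round())
cv2.polylines(im,[q.astype(np.int32)],True,(0,255,0),1)
cv2.imwrite("pics/w1.png",im)
E
```

```text
t 2.68 tcp [533.5  54.8 126.8] q [-0.18  0.5  -0.13  2.25  1.27  0.25 -0.14] F [ 0.5  0.1 -0.9] w 85.0
[[0.208, 0.345, -0.915], [0.978, -0.084, 0.191], [-0.011, -0.935, -0.355]]
[414.90305028  81.28860675 256.75153972]
[[251. 258.]
 [230. 257.]
 [228. 113.]
 [256. 115.]]
```

View pics/w1.png

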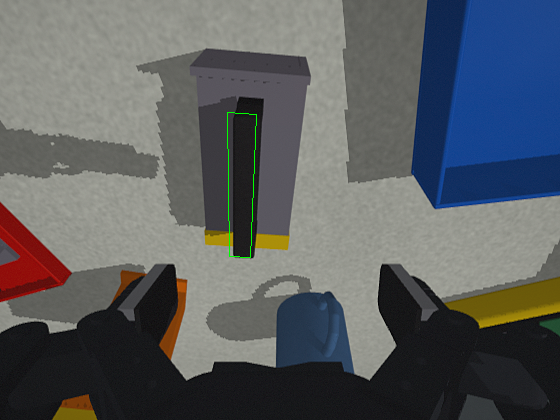

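The wrist view shows the handle bar at px (232-263, 97-258), with the predicted outline about 5 px left of it, so the error is a few mm sideways. q6 is close to its limit, so before grasping I'll measure the bar precisely and fit a kinematic model to check reach.

```bash
cat > kin.py <<'E'
from h import *
from scipy.optimize import least_squares
import itertools
LO=np.array([-3.06,-.37,-1.25,.18,-1.1,.23,-2.94]);HI=np.array([3.06,2.12,1.32,2.47,4.24,1.98,2.94])
def fk(q,k,sg):
    h,L1,L2,L3,e1,e2,e3,o1,o3,o5,o7,b=k
    a=[sg[0]*q[0]+o1,q[1],sg[1]*q[2]+o3,q[3],sg[2]*q[4]+o5,q[5],sg[3]*q[6]+o7]
    E=lambda s,x:R.from_euler(s,x).as_matrix()
    A=E('ZY',[a[0],a[1]]); p=np.array([0,0,h])+A@[0,0,L1]
    A=A@E('Z',a[2]); p=p+A@[e1,0,0]; A=A@E('Y',a[3]); p=p+A@[e2,0,L2]
    A=A@E('ZY',[a[4],a[5]]); p=p+A@[e3,0,0]+A@[0,0,L3]
    A=A@E('Z',a[6])
    # tool y = A z
    return p,A@np.array([[1,0,0],[0,0,1],[0,-1,0]]).T
def data():
    D=[json.loads(l) for l in open("log.jsonl")]; return list({tuple(x[0]):x for x in D}.values())
def fit(D,v=True):
    best=None
    k0=[300,400,400,300,0,0,0,0,0,0,0,0]
    for sg in itertools.product([1,-1],repeat=4):
      for o7 in(0,1.57,3.14,-1.57):
        k=np.array(k0,float);k[10]=o7
        def f(k):
            r=[]
            for q,p,e in D:
                P,A=fk(q,k,sg); r+=list((P-p)/5)+list((R.from_matrix(A).inv()*R.from_euler('xyz',e)).as_rotvec()*40)
            return np.r_[r,k[4:7]/400,k[7:10]*.3,(k[:4]-k0[:4])/2000]
        s=least_squares(f,k,max_nfev=60)
        if best is None or s.cost<best[0]: best=(s.cost,s.x,sg)
    return best
E
python3 - <<'E'
from kin import *
D=data(); print(len(D)); b=fit(D); print(b[0],b[2],b[1].round(3))
for q,p,e in D: print((fk(q,b[1],b[2])[0]-p).round(1))
import pickle; pickle.dump(b,open("k.pkl","wb"))
# handle
d,_=shot("wrist"); im=cv2.cvtColor(d["image"],cv2.COLOR_RGB2BGR); g=im.max(2)
m=(g<50)
for v in (125,150,175,200,225,245):
    c=np.where(m[v,215:275])[0]+215
    a,z=ray(d,c.min(),v,72),ray(d,c.max()+1,v,72); print(v,c.min(),c.max(),((a+z)/2)[:2].round(1),np.linalg.norm(a-z).round(1))
E
```

```text
3
0.33478029698948003 (-1, -1, -1, -1) [ 2.91472e+02  5.82817e+02  3.78845e+02  3.61924e+02 -1.08050e+01
 -8.18400e+00  5.76800e+00 -5.10000e-02  1.00000e-02 -8.00000e-03
  3.10500e+00  0.00000e+00]
[-0.7 -0.7 -0.6]
[-0.7  1.5  2.1]
[ 0.4  0.6 -1.5]
125 237 265 [482.9  47.3] 16.5
150 237 263 [497.9  42.8] 16.1
175 237 262 [514.3  38. ] 16.3
200 237 261 [532.5  32.8] 16.5
225 237 260 [552.7  27. ] 16.7
245 238 258 [570.6  21.8] 15.3
```

```bash
cat >> kin.py <<'E'
import pickle
def ik(p,T,b,q0=None,n=6,margin=.04):
    k,sg=b[1],b[2]; rng=np.random.default_rng(0); best=(9e9,None)
    st=[q0] if q0 is not None else []
    st+=[np.array([-np.arctan2(p[1],p[0])+rng.normal()*.3,rng.uniform(0,1.2),rng.uniform(-.8,.8),rng.uniform(.8,2.3),rng.uniform(-1,4),rng.uniform(.3,1.8),rng.uniform(-2.5,2.5)]) for _ in range(n)]
    for x in st:
        def f(q):
            P,A=fk(q,k,sg); return np.r_[(P-p)/5,(R.from_matrix(A).inv()*R.from_matrix(T)).as_rotvec()*40,0.02*(q-x)]
        x=np.clip(x,LO+margin+.001,HI-margin-.001)
        s=least_squares(f,x,bounds=(LO+margin,HI-margin),max_nfev=80)
        P,A=fk(s.x,k,sg); e=np.linalg.norm(P-p)+np.degrees((R.from_matrix(A).inv()*R.from_matrix(T)).magnitude())*2
        if e<best[0]: best=(e,s.x)
        if e<2: break
    return best
E
cat > t.py <<'E'
from kin import *
b=pickle.load(open("k.pkl","rb"))
print("pick"); 
for l in(-30,-15,0,10,20,30,45):
    p,T=tool([530,34,62],-16.2,0,l); e,q=ik(p,T,b); print(l,round(e,1),q.round(2))
print("pour")
for l in(-15,0,20):
  for yaw in(-60,-20,0,30,60,90,150,-120):
    M=np.array([476,259,120]); C=R.from_euler('ZY',[yaw,55],degrees=True).as_matrix()
    H=M+C@[-75,0,43.]
    p,T=tool(H,yaw,-55,l); e,q=ik(p,T,b); print(l,yaw,round(e,1),q.round(2))
print("place: case x up, z horizontal at azimuth az; lean -45")
F=np.array([438.5,-293,4])
for az in range(-180,180,30):
  # case x up
  a=np.radians(az); z=np.array([np.cos(a),np.sin(a),0]); x=np.array([0,0,1.]); y=np.cross(z,x); C=np.c_[x,y,z]
  t=np.radians(-45); T=C@np.array([[0,np.sin(t),-np.cos(t)],[1,0,0],[0,-np.cos(t),-np.sin(t)]])
  p=F+C@[75,0,43.]+19*T[:,1]; r=[]
  for TT in(T,T@np.diag([-1,1,-1])):
    e,q=ik(p,TT,b); r.append((round(e,1),q.round(2).tolist()))
  print(az,r)
E
time python3 t.py
```

```text
pick
-30 0.0 [-0.05  0.93  0.04  1.55 -0.17  1.18  1.38]
-15 0.0 [ 0.48  1.08 -1.11  1.78  0.84  1.16  0.35]
0 0.0 [ 0.45  0.95 -1.03  2.01  1.09  0.9   0.08]
10 0.0 [ 0.45  0.95 -1.09  2.16  1.41  0.92 -0.26]
20 0.0 [ 0.38  0.92 -1.04  2.31  1.72  0.95 -0.62]
30 3.9 [ 0.36  1.08 -1.21  2.43  1.88  1.32 -0.83]
45 38.6 [ 0.2   1.18 -1.21  2.43  1.89  1.64 -0.98]
pour
-15 -60 0.0 [ 0.21  0.96 -0.41  1.75 -0.76  1.25  0.92]
-15 -20 0.0 [ 0.11  1.25 -0.92  1.25 -0.09  1.73  0.52]
-15 0 13.0 [-0.06  1.23 -0.81  1.13 -0.01  1.94  0.71]
-15 30 47.9 [-0.59  1.04  0.07  1.17 -0.01  1.94  1.59]
-15 60 6.8 [-1.06  1.25  0.87  1.12 -0.01  1.94  2.41]
-15 90 0.0 [-0.91  1.03 -0.03  1.4   0.67  1.8   1.95]
-15 150 0.0 [-0.92  0.86 -0.39  2.22  1.47  1.53  1.6 ]
-15 -120 69.8 [ 0.7   1.06 -1.11  2.19 -1.06  0.27  0.75]
0 -60 0.0 [ 0.1   0.81 -0.32  1.78 -0.71  1.14  0.84]
0 -20 0.0 [ 0.03  1.04 -0.69  1.35 -0.11  1.58  0.68]
0 0 0.0 [-0.34  1.   -0.1   1.2  -0.24  1.85  1.19]
0 30 2.4 [-0.57  1.03  0.05  1.12 -0.01  1.94  1.57]
0 60 0.0 [-0.73  0.99  0.01  1.22  0.3   1.84  1.84]
0 90 0.0 [-0.83  0
[... 1579 characters left out ...]
float64(0.0), [0.48, 1.08, -0.63, 1.54, 0.87, 1.59, -1.55]), (np.float64(0.0), [0.24, 0.99, -0.15, 1.54, 0.61, 1.35, 1.85])]
60 [(np.float64(0.0), [0.41, 1.0, -0.67, 1.9, 1.15, 1.44, -1.51]), (np.float64(0.0), [-0.57, 1.28, 1.27, 1.89, -0.56, 0.77, -2.9])]
90 [(np.float64(0.0), [0.41, 0.96, -0.74, 2.29, 1.53, 1.38, -1.58]), (np.float64(0.0), [0.18, 0.85, -0.35, 2.29, 1.54, 1.05, 1.57])]
120 [(np.float64(42.8), [0.7, 1.14, -1.21, 2.43, 1.68, 1.7, -1.21]), (np.float64(42.8), [0.7, 1.14, -1.21, 2.43, 1.68, 1.7, 1.94])]
150 [(np.float64(73.5), [1.27, 0.95, -1.21, 2.43, 1.95, 0.87, -0.27]), (np.float64(73.5), [1.27, 0.95, -1.21, 2.43, 1.95, 0.87, 2.87])]
real	0m39.328s
user	0m39.692s
sys	0m0.142s
```

The model fits to about 2 mm and all the poses I need are reachable. Grasp 1 will lean 10°, and the final placing will have the case's z towards the tray's -y. Descending now.

```bash
python3 - <<'E'
from h import *
s=where()
plan([tool([530,34,110],-16.2,0,10),tool([530,34,63],-16.2,0,10)],s)
E
```

```text
t 2.78 tcp [532.6  49.9 127.4] q [-0.18  0.5  -0.13  2.25  1.26  0.26 -0.14] F [ 0.4 -0.7  1. ] w 85.2
[[0.218, 0.344, -0.913], [0.976, -0.09, 0.199], [-0.014, -0.935, -0.355]]
d [  1. -17. -36.] rv [10.8  3.7  0.2] n 3
d [  0.   0. -47.] rv [0. 0. 0.] n 2
[[-0.13, 0.3, 0.07, 0.72, 0.25, 0.01], [-0.13, 0.3, 0.05, 0.72, 0.25, 0.01], [-0.13, 0.3, 0.03, 0.72, 0.25, 0.01], [0.0, 0.58, 0.1, 0.0, 0.0, 0.0], [0.0, 0.58, 0.1, 0.0, 0.0, 0.0]]
```

apply_moves(commands=[[[-0.13,0.3,0.07,0.72,0.25,0],[-0.13,0.3,0.05,0.72,0.25,0],[-0.13,0.3,0.03,0.72,0.25,0],[0,0,0,0,0,0],[0,0,0,0,0,0]]])

```text
clock: 3.2
eef_pos: [531.0, 28.2, 93.4]
tool_rot: [-1.747, -0.001, 1.278]
force: [-0.9, -0.1, 0.2]
width: 84.7
```

```bash
python3 - <<'E'
from h import *
s=where()
plan([tool([530,34,63],-16.2,0,10)],s,.5)
d,im=shot("wrist"); g=im.max(2)<50
for v in range(100,300,25):
    c=np.where(g[v,200:300])[0]+200
    if len(c): a,z=ray(d,c.min(),v,72),ray(d,c.max()+1,v,72); print(v,c.min(),c.max(),((a+z)/2)[:2].round(1),np.linalg.norm(a-z).round(1))
E
```

```text
t 3.2 tcp [531.   28.2  93.4] q [ 0.13  0.61 -0.42  2.11  0.83  0.43  0.32] F [-0.9 -0.1  0.2] w 84.7
[[0.289, 0.168, -0.942], [0.957, -0.05, 0.285], [0.001, -0.985, -0.175]]
d [  2.   5. -49.] rv [ 0.1 -0.6 -0.1] n 3
[[0.04, 0.4, 0.07, 0.01, -0.04, -0.0], [0.04, 0.4, 0.07, 0.01, -0.04, -0.0], [0.04, 0.4, 0.07, 0.01, -0.04, -0.0]]
125 271 297 [472.9  49.5] 13.5
150 270 299 [485.2  46.2] 15.5
175 270 299 [498.2  42.4] 16.0
200 271 298 [512.2  38.4] 15.4
225 271 298 [527.1  34. ] 16.0
250 272 297 [543.1  29.4] 15.4
275 272 297 [560.3  24.4] 16.0
```

apply_moves(commands=[[[0.04,0.4,0.07,0,-0.04,0],[0.04,0.4,0.07,0,-0.04,0],[0.04,0.4,0.07,0,-0.04,0],[0,0,0,0,0,0]]])

```text
clock: 3.58
eef_pos: [531.4, 31.0, 47.2]
tool_rot: [-1.756, 0.004, 1.289]
force: [-0.7, -0.4, -0.4]
width: 85.0
```

```bash
python3 - <<'E'
from h import *
s=where()
plan([tool([530,33.5,63],-16.2,0,10)],s,.5)
E
```

```text
t 3.58 tcp [531.4  31.   47.2] q [ 0.01  0.68 -0.26  2.14  0.98  0.3   0.16] F [-0.7 -0.4 -0.4] w 85.0
[[0.279, 0.176, -0.944], [0.96, -0.055, 0.273], [-0.004, -0.983, -0.184]]
d [ 2.  2. -3.] rv [ 0.6  0.1 -0.2] n 2
[[0.03, 0.04, -0.01, 0.06, 0.01, -0.02], [0.03, 0.04, -0.01, 0.06, 0.01, -0.02]]
```

Close enough, so I'll correct by 2 mm and close.

apply_moves(commands=[[[0.05,0.07,0,0,0,0],[0,0,0,0,0,0],[0,0,0,0,0,0]]])

```text
clock: 3.83
eef_pos: [531.4, 34.4, 46.6]
tool_rot: [-1.758, 0.005, 1.293]
force: [1.1, 0.7, 0.4]
width: 84.9
```

apply_moves(commands=[[[0,0,0,0,0,0],[0,0,0,0,0,0],[0,0,0,0,0,0],[0,0,0,0,0,0],[0,0,0,0,0,0],[0,0,0,0,0,0],[0,0,0,0,0,0],[0,0,0,0,0,0]]], claw=8)

```text
clock: 4.5
eef_pos: [532.5, 32.9, 49.5]
tool_rot: [-1.762, 0.005, 1.29]
force: [-0.0, -0.0, -0.6]
width: 10.8
```

```bash
python3 - <<'E'
from h import *
s=where()
p=np.array(s["eef_pos"]); T=R.from_euler('xyz',s["tool_rot"]).as_matrix(); H=p-19*T[:,1]; print(H)
plan([tool(H+[0,0,12],-16.2,2,10),tool(H+[0,0,50],-16.2,8,10)],s,.5)
E
```

```text
t 4.5 tcp [532.5  32.9  49.5] q [-0.    0.67 -0.25  2.15  0.99  0.3   0.15] F [-0.  -0.  -0.6] w 10.8
[[0.277, 0.182, -0.944], [0.961, -0.057, 0.271], [-0.005, -0.982, -0.19]]
[529.03593876  34.01053049  68.17013194]
d [ 0. -0. 12.] rv [-1.   0.2 -0.2] n 2
d [ 2. -1. 39.] rv [-6. -0.  0.] n 3
[[0.0, -0.15, -0.03, -0.1, 0.02, -0.02], [0.0, -0.15, -0.03, -0.1, 0.02, -0.02], [-0.0, -0.31, -0.08, -0.4, -0.0, 0.0], [-0.0, -0.31, -0.09, -0.4, -0.0, 0.0], [-0.0, -0.3, -0.1, -0.4, -0.0, 0.0]]
```

The width reads 10.8, which is less than the 16 mm bar, so I'll look before lifting.

```bash
python3 - <<'E'
from h import *
d,im=shot("wrist"); d2,im2=shot("side")
cv2.imwrite("pics/g1.png",np.hstack([im[:,80:480],cv2.resize(im2[150:270,230:350],(420,420),interpolation=2)[:, :400]]))
where()
E
```

```text
t 4.6 tcp [532.5  32.9  49.5] q [-0.    0.67 -0.25  2.15  0.99  0.3   0.15] F [ 0.5 -0.6  0.3] w 11.4
[[0.277, 0.182, -0.944], [0.961, -0.057, 0.271], [-0.005, -0.982, -0.19]]
```

View pics/g1.png

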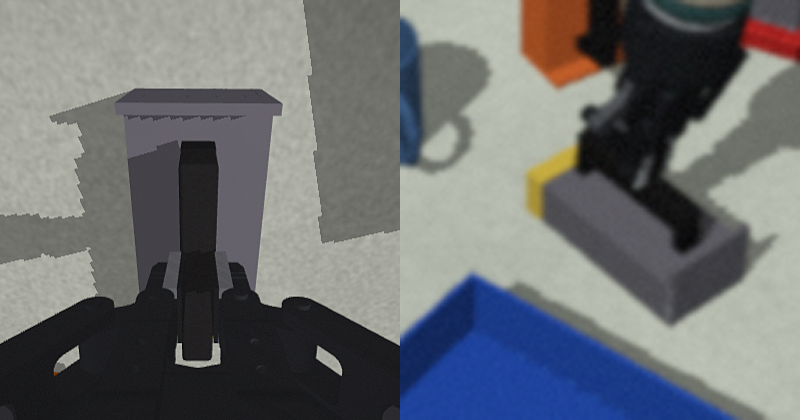

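The pads straddle the bar on both sides at px (180-218, 250-330), so the grip looks real and the width reading is just low. I'll lift gently and check the weight.

apply_moves(commands=[[[0,-0.15,-0.03,-0.1,0,0],[0,-0.15,-0.03,-0.1,0,0],[0,-0.31,-0.08,-0.4,0,0],[0,-0.31,-0.09,-0.4,0,0],[0,-0.3,-0.1,-0.4,0,0],[0,0,0,0,0,0],[0,0,0,0,0,0]]])

```text
clock: 5.18
eef_pos: [531.4, 34.1, 101.8]
tool_rot: [-1.886, 0.004, 1.292]
force: [0.0, 0.8, -3.8]
width: 11.3
```

```bash
python3 - <<'E'
from h import *
s=where(); print(s["torque"].round(2))
M=np.array([440,261,135]); 
def Hm(M,pitch,yaw=-16.2): return M+R.from_euler('ZY',[yaw,-pitch],degrees=True).as_matrix()@[-75,0,43.]
plan([tool(Hm(M,8)+[30,-60,0],-16.2,8,10),tool(Hm(M,8),-16.2,8,10)],s,.7)
E
```

```text
t 5.18 tcp [531.4  34.1 101.8] q [-0.11  0.55 -0.16  2.23  1.23  0.25 -0.13] F [ 0.   0.8 -3.8] w 11.3
[[0.275, 0.297, -0.914], [0.961, -0.089, 0.261], [-0.004, -0.951, -0.31]]
[ 0.18  0.5  -0.05]
d [-133.  188.   47.] rv [ 0.1  0.3 -0.1] n 9
d [-30.  60.   0.] rv [0. 0. 0.] n 3
[[0.4, -0.28, 0.43, 0.0, 0.01, -0.0], [0.4, -0.28, 0.43, 0.0, 0.01, -0.0], [0.4, -0.28, 0.43, 0.0, 0.01, -0.0], [0.4, -0.28, 0.43, 0.0, 0.01, -0.0], [0.4, -0.28, 0.43, 0.0, 0.01, -0.0], [0.4, -0.28, 0.43, 0.0, 0.01, -0.0], [0.4, -0.28, 0.43, 0.0, 0.01, -0.0], [0.4, -0.28, 0.43, 0.0, 0.01, -0.0]]
[[0.4, -0.28, 0.43, 0.0, 0.01, -0.0], [0.41, -0.12, 0.36, 0.0, 0.0, 0.0], [0.41, -0.12, 0.36, 0.0, 0.0, 0.0], [0.41, -0.12, 0.36, 0.0, 0.0, 0.0]]
```

Weight is 3.8 N, so the case and its three fuses are held. q6 is near its limit at this tilt, so I'll check pour poses at other yaws with the refitted model.

```bash
cat > t2.py <<'E'
from kin import *
D=data(); b=fit(D); print(len(D),b[0],b[1].round(2)); pickle.dump(b,open("k.pkl","wb"))
q0=np.array(D[-1][0])
for yaw in(-80,-65,-50,-35,-16):
  dr=np.array([np.cos(np.radians(yaw)),np.sin(np.radians(yaw)),0])
  M=np.array([476,259,0])-45*dr
  for z,pi in((135,5),(120,-25),(100,-58)):
    H=M+[0,0,z]+R.from_euler('ZY',[yaw,-pi],degrees=True).as_matrix()@[-75,0,43.]
    e,q=ik(*tool(H,yaw,pi,10),b,q0); print(yaw,pi,H.round(),round(e,1),q.round(2))
E
python3 t2.py
```

```text
9 1.0134202627326743 [ 3.3417e+02  5.6996e+02  3.9198e+02  3.7539e+02 -5.3400e+00  2.0500e+00
  8.3900e+00 -5.0000e-02  2.0000e-02 -2.0000e-02  3.1100e+00  0.0000e+00]
-80 5 [455. 381. 171.] 0.0 [-0.77  0.7  -0.16  1.6   0.35  1.05 -0.93]
-80 -25 [460. 352. 191.] 0.0 [-0.13  0.62 -0.65  1.86  0.2   0.66 -0.64]
-80 -58 [468. 307. 186.] 0.0 [ 0.49  0.99 -1.09  2.01  0.    0.45 -0.12]
-65 5 [424. 371. 171.] 0.0 [-0.74  0.65 -0.29  1.74  0.49  0.97 -0.86]
-65 -25 [436. 345. 191.] 0.0 [-0.09  0.64 -0.73  1.86  0.23  0.73 -0.43]
-65 -58 [456. 303. 186.] 0.0 [ 0.46  1.07 -1.15  1.86  0.14  0.74 -0.08]
-50 5 [397. 354. 171.] 0.0 [-0.73  0.59 -0.34  1.89  0.58  0.87 -0.74]
-50 -25 [415. 332. 191.] 0.0 [-0.06  0.66 -0.78  1.87  0.25  0.8  -0.21]
-50 -58 [445. 296. 186.] 0.0 [ 0.32  1.01 -0.96  1.72 -0.03  0.99  0.26]
-35 5 [375. 330. 171.] 0.0 [-0.75  0.52 -0.3   2.03  0.64  0.73 -0.56]
-35 -25 [398. 313. 191.] 0.0 [-0.03  0.68 -0.84  1.87  0.3   0.88 -0.  ]
-35 -58 [436. 287. 186.] 0.0 [ 0.23  1.06 -0.97  1.59  0.05  1.22  0.36]
-16 5 [357. 293. 171.] 0.0 [-0.66  0.45 -0.37  2.2   0.79  0.59 -0.37]
-16 -25 [385. 285. 191.] 0.0 [-0.06  0.66 -0.78  1.87  0.27  0.95  0.36]
-16 -58 [430. 272. 186.] 0.0 [ 0.07  1.05 -0.83  1.45  0.07  1.46  0.61]
```

```bash
python3 - <<'E'
from h import *
s=where()
M=np.array([444,291,135.]); Y=-45
H=M+R.from_euler('ZY',[Y,-6],degrees=True).as_matrix()@[-75,0,43.]; print(H)
plan([tool([515,60,160],-20,7,10),tool(H,Y,6,10)],s,.75)
E
```

```text
t 5.18 tcp [531.4  34.1 101.8] q [-0.11  0.55 -0.16  2.23  1.23  0.25 -0.13] F [ 0.   0.8 -3.8] w 11.3
[[0.275, 0.297, -0.914], [0.961, -0.089, 0.261], [-0.004, -0.951, -0.31]]
[388.07926202 346.92073798 169.92480676]
d [-11.  24.  40.] rv [1.1 3.9 1. ] n 2
d [-128.  285.   10.] rv [ 1.  24.   7.1] n 11
[[0.25, -0.54, 0.05, 0.11, 0.39, 0.1], [0.24, -0.55, 0.06, 0.11, 0.39, 0.1], [0.51, -0.17, 0.47, 0.02, 0.44, 0.13], [0.49, -0.17, 0.49, 0.02, 0.44, 0.13], [0.47, -0.18, 0.51, 0.02, 0.44, 0.13], [0.45, -0.18, 0.52, 0.02, 0.44, 0.13], [0.42, -0.18, 0.54, 0.02, 0.44, 0.13], [0.4, -0.19, 0.56, 0.02, 0.44, 0.13]]
[[0.38, -0.19, 0.57, 0.02, 0.44, 0.13], [0.35, -0.19, 0.59, 0.02, 0.44, 0.13], [0.33, -0.2, 0.6, 0.02, 0.44, 0.13], [0.3, -0.2, 0.61, 0.02, 0.44, 0.13], [0.28, -0.2, 0.62, 0.02, 0.44, 0.13]]
```

apply_moves(commands=[[[0.15,-0.5,0.05,0.1,0.3,0.1],[0.25,-0.5,0.1,0.1,0.39,0.1],[0.4,-0.2,0.3,0,0.44,0.13],[0.49,-0.17,0.49,0,0.44,0.13],[0.47,-0.18,0.51,0,0.44,0.13],[0.45,-0.18,0.52,0,0.44,0.13],[0.42,-0.18,0.54,0,0.44,0.13],[0.4,-0.19,0.56,0,0.44,0.13]]])

```text
clock: 5.85
eef_pos: [449.7, 200.8, 144.0]
tool_rot: [-1.856, 0.012, 0.954]
force: [1.1, -0.4, -4.6]
width: 11.4
```

apply_moves(commands=[[[0.38,-0.19,0.57,0,0.44,0.13],[0.35,-0.19,0.59,0,0.44,0.13],[0.33,-0.2,0.6,0,0.44,0.13],[0.3,-0.2,0.61,0,0.44,0.13],[0.2,-0.1,0.4,0,0.44,0.13],[0.1,0,0.2,0,0,0],[0,0,0,0,0,0]]])

```text
clock: 6.43
eef_pos: [386.5, 348.9, 138.9]
tool_rot: [-1.836, 0.021, 0.754]
force: [-0.9, 0.8, -3.1]
width: 11.2
```

```bash
cat > t3.py <<'E'
from h import *
s=where()
Y=-45
def t(M,pi): return tool(np.array(M,float)+R.from_euler('ZY',[Y,-pi],degrees=True).as_matrix()@[-75,0,43.],Y,pi,10)
plan([t([444,291,128],-12),t([444,291,112],-30),t([444,291,100],-60)],s,1)
d,im=shot("top"); cv2.imwrite("pics/p1.png",np.hstack([cv2.resize(im[130:290,140:300],(400,400),interpolation=2)]))
E
python3 t3.py
```

```text
t 6.43 tcp [386.5 348.9 138.9] q [-0.73  0.6  -0.35  1.91  0.61  0.86 -0.73] F [-0.9  0.8 -3.1] w 11.2
[[0.729, 0.165, -0.665], [0.685, -0.205, 0.7], [-0.021, -0.965, -0.262]]
d [ 11. -12.  28.] rv [17.2 -1.6 -1.4] n 4
d [ 11. -11.   2.] rv [18. -0.  0.] n 4
d [ 25. -25.   5.] rv [30. -0.  0.] n 7
[[-0.0, -0.14, -0.14, 0.86, -0.08, -0.07], [-0.0, -0.15, -0.13, 0.86, -0.08, -0.07], [-0.0, -0.16, -0.12, 0.86, -0.08, -0.07], [-0.0, -0.17, -0.11, 0.86, -0.08, -0.07], [-0.0, -0.02, -0.09, 0.9, -0.0, 0.0], [0.0, -0.02, -0.09, 0.9, -0.0, 0.0], [-0.0, -0.03, -0.09, 0.9, -0.0, 0.0], [0.0, -0.04, -0.09, 0.9, -0.0, 0.0]]
[[0.0, -0.06, -0.11, 0.86, -0.0, 0.0], [0.0, -0.07, -0.11, 0.86, -0.0, 0.0], [0.0, -0.08, -0.1, 0.86, -0.0, 0.0], [0.0, -0.08, -0.1, 0.86, -0.0, 0.0], [0.0, -0.09, -0.09, 0.86, -0.0, 0.0], [-0.0, -0.1, -0.08, 0.86, -0.0, 0.0], [-0.0, -0.1, -0.07, 0.86, -0.0, 0.0]]
```

apply_moves(commands=[[[0,-0.14,-0.14,0.86,-0.08,0],[0,-0.15,-0.13,0.86,-0.08,0],[0,-0.16,-0.12,0.86,-0.08,0],[0,-0.17,-0.11,0.86,-0.08,0],[0,-0.02,-0.09,0.9,0,0],[0,-0.02,-0.09,0.9,0,0],[0,-0.03,-0.09,0.9,0,0],[0,-0.04,-0.09,0.9,0,0]]])

```text
clock: 7.15
eef_pos: [407.3, 312.0, 168.2]
tool_rot: [-1.205, 0.034, 0.796]
force: [-0.7, 0.9, -2.7]
width: 11.1
```

```bash
sed -i 's/^plan.*/plan([t([444,291,98],-60)],s,1)/' t3.py; python3 t3.py
```

```text
t 7.15 tcp [407.3 312.  168.2] q [ 0.01  0.69 -0.76  1.83  0.13  0.87  0.06] F [-0.7  0.9 -2.7] w 11.1
[[0.699, -0.277, -0.659], [0.714, 0.228, 0.662], [-0.034, -0.933, 0.357]]
d [ 26. -11.   4.] rv [29.1 -0.6 -1.9] n 7
[[0.04, -0.05, -0.08, 0.83, -0.02, -0.06], [0.04, -0.05, -0.08, 0.83, -0.02, -0.06], [0.04, -0.06, -0.07, 0.83, -0.02, -0.06], [0.04, -0.06, -0.07, 0.83, -0.02, -0.06], [0.04, -0.07, -0.06, 0.83, -0.02, -0.06], [0.04, -0.07, -0.06, 0.83, -0.02, -0.06], [0.04, -0.08, -0.05, 0.83, -0.02, -0.06]]
```

apply_moves(commands=[[[0.04,-0.05,-0.08,0.85,0,-0.05],[0.04,-0.05,-0.08,0.85,0,-0.05],[0.04,-0.06,-0.07,0.85,0,-0.05],[0.04,-0.06,-0.07,0.85,0,-0.05],[0.04,-0.07,-0.06,0.85,0,-0.05],[0.04,-0.07,-0.06,0.85,0,-0.05],[0.04,-0.08,-0.05,0.85,0,0],[0,0,0,0,0,0]]])

```text
clock: 7.87
eef_pos: [445.2, 270.8, 161.7]
tool_rot: [-0.685, 0.022, 0.753]
force: [1.8, -1.5, -4.0]
width: 11.3
```

apply_moves(commands=[[[0,0,0,0,0,0],[0,0,0,0,0,0],[0,0,0,0,0,0],[0,0,0,0,0,0],[0,0,0,0,0,0],[0,0,0,0,0,0],[0,0,0,0,0,0],[0,0,0,0,0,0]]])

```text
clock: 8.53
eef_pos: [442.0, 269.9, 163.8]
tool_rot: [-0.7, 0.021, 0.76]
force: [-0.2, -0.6, -2.2]
width: 11.2
```

```bash
python3 - <<'E'
from h import *
s=where()
d,im=shot("top"); d2,im2=shot("side")
cv2.imwrite("pics/p1.png",np.hstack([cv2.resize(im[150:300,140:290],(400,400),interpolation=2),cv2.resize(im2[190:350,180:340],(400,400),interpolation=2)]))
E
```

```text
t 8.53 tcp [442.  269.9 163.8] q [ 0.35  1.02 -0.91  1.64 -0.06  1.11  0.38] F [-0.2 -0.6 -2.2] w 11.2
[[0.724, -0.537, -0.432], [0.689, 0.545, 0.478], [-0.021, -0.644, 0.765]]
```

View pics/p1.png

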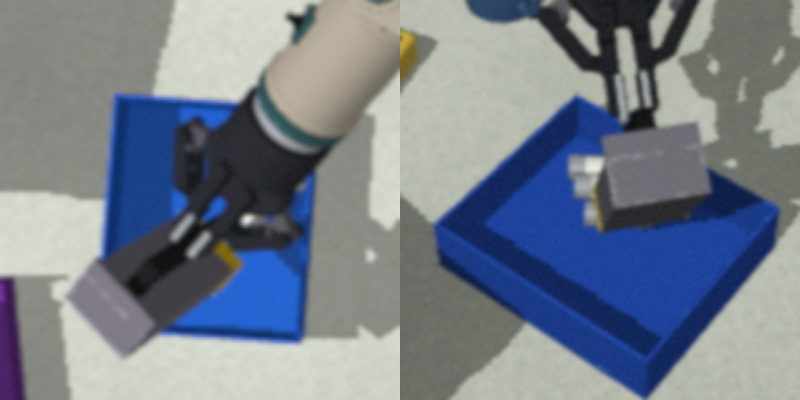

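The side crop shows all three fuses lying in the tray by the mouth, around crop px (585,190). The wrist force is down to 2.2 N, which matches an empty case. Next I'll raise it and shake it.

```bash
python3 - <<'E'
from kin import *
b=fit(data()); pickle.dump(b,open("k.pkl","wb")); print(b[0])
s=where(); q0=s["qpos"]
for H in([460,260,280],[520,200,280]):
  for Y in(-45,-25):
    for pi in(-30,0,30): e,q=ik(*tool(H,Y,pi,10),b,q0); print(H,Y,pi,round(e,1),q.round(2))
H=[460,260,280]
plan([tool(H,-45,-30,10),tool(H,-45,28,10)],s,1)
E
```

```text
5.306544421135223
t 8.63 tcp [442.1 269.8 163.6] q [ 0.35  1.02 -0.91  1.64 -0.06  1.11  0.38] F [-0.4  0.7 -3.6] w 11.3
[[0.725, -0.537, -0.432], [0.689, 0.545, 0.478], [-0.021, -0.643, 0.765]]
[460, 260, 280] -45 -30 0.0 [ 0.18  0.61 -0.86  1.68  0.11  1.11  0.14]
[460, 260, 280] -45 0 0.0 [-0.16  0.47 -0.76  1.81  0.55  1.06 -0.37]
[460, 260, 280] -45 30 0.0 [-0.55  0.57 -0.69  1.91  1.    1.35 -0.96]
[460, 260, 280] -25 -30 0.0 [ 0.13  0.69 -0.92  1.59  0.21  1.27  0.36]
[460, 260, 280] -25 0 0.0 [-0.05  0.47 -0.89  1.86  0.62  1.01 -0.09]
[460, 260, 280] -25 30 0.0 [-0.43  0.5  -0.84  2.11  1.2   1.19 -0.86]
[520, 200, 280] -45 -30 0.0 [ 0.35  0.77 -1.09  1.56  0.32  1.26  0.06]
[520, 200, 280] -45 0 0.0 [ 0.05  0.53 -0.88  1.76  0.64  1.1  -0.28]
[520, 200, 280] -45 30 0.0 [-0.38  0.56 -0.69  1.93  1.09  1.27 -0.86]
[520, 200, 280] -25 -30 0.0 [ 0.21  0.75 -0.91  1.47  0.26  1.37  0.46]
[520, 200, 280] -25 0 0.0 [ 0.17  0.57 -1.05  1.81  0.73  1.08 -0.02]
[520, 200, 280] -25 30 0.0 [-0.18  0.51 -0.91  2.13  1.31  1.14 -0.77]
d [13. -5. 99.] rv [-29.9  -1.9  -0.2] n 7
d [ 13. -1
[... 151 characters left out ...]
 -0.01], [0.02, -0.31, 0.18, -0.86, -0.05, -0.01], [0.02, -0.32, 0.15, -0.86, -0.05, -0.01], [0.02, -0.33, 0.13, -0.86, -0.05, -0.01], [0.02, -0.34, 0.1, -0.86, -0.05, -0.01], [-0.0, -0.02, -0.03, -0.89, -0.0, -0.0]]
[[-0.0, -0.01, -0.03, -0.89, -0.0, -0.0], [-0.0, -0.01, -0.03, -0.89, -0.0, -0.0], [-0.0, -0.01, -0.03, -0.89, -0.0, -0.0], [-0.0, -0.01, -0.03, -0.89, -0.0, -0.0], [-0.0, -0.0, -0.04, -0.89, -0.0, -0.0], [-0.0, -0.0, -0.04, -0.89, -0.0, -0.0], [-0.0, 0.0, -0.04, -0.89, -0.0, -0.0], [-0.0, 0.0, -0.04, -0.89, -0.0, -0.0]]
[[-0.0, 0.01, -0.03, -0.89, -0.0, -0.0], [-0.0, 0.01, -0.03, -0.89, -0.0, -0.0], [-0.0, 0.01, -0.03, -0.89, -0.0, -0.0], [-0.0, 0.01, -0.03, -0.89, -0.0, -0.0]]
```

apply_moves(commands=[[[0,-0.35,0.4,0,0,0],[0,-0.5,0.6,0,0,0],[0,-0.5,0.6,0,0,0],[0,-0.15,0.15,-0.9,0,0],[0,-0.1,0.1,-0.9,0,0],[0,-0.1,0.1,-0.9,0,0],[0,0,0,-0.9,0,0],[0,0,0,-0.9,0,0]]])

```text
clock: 9.3
eef_pos: [446.5, 266.8, 266.6]
tool_rot: [-1.1, 0.029, 0.75]
force: [-0.0, 0.5, -2.3]
width: 11.4
```

apply_moves(commands=[[[0,0,-0.03,-0.95,0,0],[0,0,-0.03,-0.95,0,0],[0,0,-0.03,-0.95,0,0],[0,0,-0.03,-0.95,0,0],[0,0,-0.03,-0.95,0,0],[0,0,-0.03,-0.95,0,0],[0,0,-0.03,-0.95,0,0],[0,0,-0.03,-0.95,0,0]]])

```text
clock: 9.97
eef_pos: [449.6, 261.8, 270.2]
tool_rot: [-1.791, 0.022, 0.75]
force: [-0.2, -0.4, -3.0]
width: 11.1
```

```bash
cat > pit.py <<'E'
from h import *
s=where(); T=R.from_euler('xyz',s["tool_rot"]).as_matrix(); print("pitch",90-10-np.degrees(np.arccos(-T[2,2]))*1, "tool tilt", np.degrees(np.arcsin(-T[2,2])), "H",(s["eef_pos"]-19*T[:,1]).round())
E
python3 pit.py
```

```text
t 9.97 tcp [449.6 261.8 270.2] q [-0.3   0.43 -0.63  1.81  0.53  1.1  -0.41] F [-0.2 -0.4 -3. ] w 11.1
[[0.732, 0.133, -0.669], [0.681, -0.174, 0.711], [-0.022, -0.976, -0.218]]
pitch 2.5889621492218424 tool tilt 12.588962149221848 H [447. 265. 289.]
```

apply_moves(commands=[[[0,0,0,-0.95,0,0],[0,0,0,-0.95,0,0],[0,0,0,-0.95,0,0],[0,0,0,-0.95,0,0],[0,0,0,-0.95,0,0],[0,0,0,-0.95,0,0],[0,0,0,0.95,0,0],[0,0,0,0.95,0,0]]])

```text
clock: 10.63
eef_pos: [432.5, 278.1, 265.1]
tool_rot: [-2.129, 0.029, 0.781]
force: [0.6, -1.1, -2.5]
width: 10.9
```

```bash
python3 pit.py
```

```text
t 10.63 tcp [432.5 278.1 265.1] q [-0.64  0.49 -0.54  1.87  0.8   1.25 -0.79] F [ 0.6 -1.1 -2.5] w 10.9
[[0.71, 0.355, -0.608], [0.704, -0.394, 0.591], [-0.029, -0.848, -0.529]]
pitch 21.962065579680434 tool tilt 31.962065579680434 H [426. 286. 281.]
```

apply_moves(commands=[[[0,0,0,0.95,0,0],[0,0,0,0.95,0,0],[0,0,0,0.95,0,0],[0,0,0,0.95,0,0],[0,0,0,0.95,0,0],[0,0,0,0.95,0,0],[0,0,0,0.95,0,0],[0,0,0,0.95,0,0]]])

```text
clock: 11.3
eef_pos: [420.3, 289.5, 266.4]
tool_rot: [-1.421, 0.028, 0.802]
force: [-1.5, -0.4, -2.2]
width: 10.9
```

```bash
python3 pit.py
```

```text
t 11.3 tcp [420.3 289.5 266.4] q [-0.04  0.49 -0.78  1.76  0.22  1.07 -0.07] F [-1.5 -0.4 -2.2] w 10.9
[[0.695, -0.127, -0.708], [0.718, 0.084, 0.691], [-0.028, -0.988, 0.15]]
pitch -18.60309559632995 tool tilt -8.60309559632996 H [423. 288. 285.]
```

apply_moves(commands=[[[0,0,0,0.95,0,0],[0,0,0,0.95,0,0],[0,0,0,0.95,0,0],[0,0,0,-0.95,0,0],[0,0,0,-0.95,0,0],[0,0,0,-0.95,0,0],[0,0,0,-0.95,0,0],[0,0,0,-0.95,0,0]]])

```text
clock: 11.97
eef_pos: [427.6, 275.8, 259.5]
tool_rot: [-1.57, 0.041, 0.768]
force: [-0.1, 0.1, -2.0]
width: 10.8
```

apply_moves(commands=[[[0,0,0,-0.95,0,0],[0,0,0,-0.95,0,0],[0,0,0,-0.95,0,0],[0,0,0,-0.95,0,0],[0,0,0,-0.95,0,0],[0,0,0,-0.95,0,0],[0,0,0,-0.95,0,0],[0,0,0,-0.95,0,0]]])

```text
clock: 12.63
eef_pos: [421.4, 280.2, 262.8]
tool_rot: [-2.256, 0.033, 0.769]
force: [0.6, -0.1, -2.1]
width: 10.9
```

```bash
python3 pit.py
```

```text
t 12.63 tcp [421.4 280.2 262.8] q [-0.77  0.53 -0.48  1.88  0.85  1.33 -0.91] F [ 0.6 -0.1 -2.1] w 10.9
[[0.718, 0.422, -0.554], [0.695, -0.473, 0.542], [-0.033, -0.774, -0.632]]
pitch 29.23230370124039 tool tilt 39.23230370124039 H [413. 289. 278.]
```

apply_moves(commands=[[[0,0,0,0.95,0,0],[0,0,0,0.95,0,0],[0,0,0,0.95,0,0],[0,0,0,0.95,0,0],[0,0,0,0.95,0,0],[0,0,0,0.95,0,0],[0,0,0,0.95,0,0],[0,0,0,0.95,0,0]]])

```text
clock: 13.3
eef_pos: [398.0, 302.0, 256.3]
tool_rot: [-1.549, 0.046, 0.819]
force: [-1.0, -0.1, -2.9]
width: 11.0
```

apply_moves(commands=[[[0,0,0,0.95,0,0],[0,0,0,0.95,0,0],[0,0,0,0.95,0,0],[0,0,0,0.95,0,0],[0,0,0,0.95,0,0],[0,0,0,0,0,0],[0,0,0,0,0,0]]])

```text
clock: 13.88
eef_pos: [398.4, 299.9, 257.9]
tool_rot: [-1.106, 0.045, 0.811]
force: [-0.8, 0.8, -0.5]
width: 11.1
```

```bash
python3 pit.py; cat > t4.py <<'E'
from kin import *
b=fit(data()); pickle.dump(b,open("k.pkl","wb")); print(b[0],b[2],b[1].round(2))
s=readout.read_state()
for H,Y in(([530,34,66],-16.2),([540,10,66],-40),([540,10,66],-60)):
  e,q=ik(*tool(H,Y,0,10),b,s["qpos"]); print("set",H,Y,round(e,1),q.round(2))
  for sg in(1,-1):
    p,T=tool(H,Y,0,-42); T=T@np.diag([sg,1,sg])
    for q5 in(0,1.): 
      e,q=ik(p,T,b,np.array([0,.9,0,1.5,q5,1.2,1.4*sg]),n=0); print("  regrasp",sg,round(e,1),q.round(2))
F=np.array([438.5,-293,6])
for az in(-60,-82,-105):
  a=np.radians(az); z=np.array([np.cos(a),np.sin(a),0]); x=np.array([0,0,1.]); C=np.c_[x,np.cross(z,x),z]
  t=np.radians(-42); T=C@np.array([[0,np.sin(t),-np.cos(t)],[1,0,0],[0,-np.cos(t),-np.sin(t)]])
  p=F+C@[75,0,43.]+19*T[:,1]
  for sg in(1,-1):
    e,q=ik(p,T@np.diag([sg,1,sg]),b,np.array([.8,1,0,1.5,-.3,1.4,-1.9*sg]),n=0); print("place",az,sg,round(e,1),q.round(2))
E
python3 t4.py
python3 - <<'E'
from h import *
s=readout.read_state(); plan([tool([460,220,260],-35,0,10),tool([530,34,110],-16.2,0,10)],s,1)
E
```

```text
t 13.88 tcp [398.4 299.9 257.9] q [ 0.14  0.62 -0.87  1.73  0.02  1.09  0.13] F [-0.8  0.8 -0.5] w 11.1
[[0.688, -0.352, -0.634], [0.724, 0.28, 0.631], [-0.045, -0.893, 0.447]]
pitch -36.5774593348346 tool tilt -26.577459334834597 H [405. 295. 275.]
11.485342868988239 (-1, -1, -1, -1) [ 3.3154e+02  5.6583e+02  3.7878e+02  3.7577e+02  4.7000e+00  3.5800e+00
  7.0700e+00 -3.0000e-02 -1.0000e-02 -2.0000e-02 -3.1600e+00  0.0000e+00]
set [530, 34, 66] -16.2 0.0 [ 0.3   0.77 -0.7   2.14  1.25  0.57 -0.08]
  regrasp 1 0.0 [ 0.04  1.08 -0.06  1.28 -0.14  1.5   1.35]
  regrasp 1 0.0 [ 0.18  1.1  -0.36  1.28  0.06  1.5   1.16]
  regrasp -1 0.0 [-0.    1.08  0.03  1.28 -0.2   1.51 -1.74]
  regrasp -1 0.0 [ 0.14  1.09 -0.27  1.28 -0.    1.49 -1.92]
set [540, 10, 66] -40 0.0 [ 0.24  0.75 -0.59  2.08  1.11  0.58 -0.33]
  regrasp 1 0.0 [ 0.2   1.05 -0.08  1.36 -0.3   1.4   1.18]
  regrasp 1 0.0 [ 0.34  1.07 -0.36  1.36 -0.1   1.36  0.99]
  regrasp -1 0.0 [ 0.14  1.05  0.05  1.36 -0.39  1.42 -1.89]
  regrasp -1 0.0 [ 0.29  1.06 -0.25  1.36 -0.18  1.37 -2.08]
set [540, 10, 66] -60 0.0 [ 0.15  0.74 -0
[... 670 characters left out ...]
  -1.3] n 8
d [  70. -185. -150.] rv [ -0.  -18.5  -3.3] n 7
[[-0.04, -0.1, -0.31, -0.92, -0.22, -0.03], [-0.05, -0.07, -0.32, -0.92, -0.22, -0.03], [-0.06, -0.05, -0.32, -0.92, -0.22, -0.03], [-0.06, -0.02, -0.32, -0.92, -0.22, -0.03], [-0.07, 0.01, -0.32, -0.92, -0.22, -0.03], [-0.08, 0.03, -0.32, -0.92, -0.22, -0.03], [-0.08, 0.06, -0.31, -0.92, -0.22, -0.03], [-0.09, 0.08, -0.31, -0.92, -0.22, -0.03]]
[[-0.4, 0.63, -0.48, -0.0, -0.53, -0.09], [-0.42, 0.63, -0.46, -0.0, -0.53, -0.09], [-0.45, 0.62, -0.44, -0.0, -0.53, -0.09], [-0.48, 0.62, -0.42, -0.0, -0.53, -0.09], [-0.5, 0.61, -0.4, -0.0, -0.53, -0.09], [-0.52, 0.61, -0.38, -0.0, -0.53, -0.09], [-0.54, 0.61, -0.35, -0.0, -0.53, -0.09]]
```

Shake done: pitch swung +22+, about -33, +29 and -37, and the weight stayed near 2 N, so nothing is inside. Now going to the set-down spot.

apply_moves(commands=[[[-0.04,-0.1,-0.31,-0.92,-0.22,-0.03],[-0.05,-0.07,-0.32,-0.92,-0.22,-0.03],[-0.06,-0.05,-0.32,-0.92,-0.22,-0.03],[-0.06,-0.02,-0.32,-0.92,-0.22,-0.03],[-0.07,0.01,-0.32,-0.92,-0.22,-0.03],[-0.08,0.03,-0.32,-0.92,-0.22,-0.03],[-0.08,0.06,-0.31,-0.92,-0.22,-0.03],[-0.09,0.08,-0.31,-0.92,-0.22,-0.03]]])

```text
clock: 14.55
eef_pos: [459.5, 224.5, 248.3]
tool_rot: [-1.782, -0.005, 0.979]
force: [-0.4, 0.1, -2.8]
width: 10.8
```

apply_moves(commands=[[[-0.4,0.5,-0.48,0,-0.53,-0.09],[-0.42,0.6,-0.46,0,-0.53,-0.09],[-0.45,0.6,-0.44,0,-0.53,-0.09],[-0.48,0.6,-0.42,0,-0.53,-0.09],[-0.5,0.6,-0.4,0,-0.53,-0.09],[-0.52,0.6,-0.38,0,-0.53,-0.09],[-0.54,0.6,-0.35,0,-0.53,-0.09],[0,0,0,0,0,0]]])

```text
clock: 15.22
eef_pos: [536.2, 64.8, 119.6]
tool_rot: [-1.802, -0.002, 1.377]
force: [0.1, -0.1, -1.1]
width: 11.4
```

```bash
python3 pit.py;python3 - <<'E'
from h import *
s=readout.read_state(); plan([tool([530,34,73],-16.2,0,10)],s,.5)
d,im=shot("side"); cv2.imwrite("pics/s1.png",cv2.resize(im[120:300,200:400],(800,720),interpolation=2)[:600])
E
```

```text
t 15.22 tcp [536.2  64.8 119.6] q [ 0.14  0.57 -0.54  2.12  0.96  0.49  0.22] F [ 0.1 -0.1 -1.1] w 11.4
[[0.193, 0.226, -0.955], [0.981, -0.042, 0.188], [0.002, -0.973, -0.229]]
pitch 3.2656017572626297 tool tilt 13.265601757262626 H [532.  66. 138.]
d [ -3. -32. -65.] rv [3.3 5.  1.1] n 4
[[-0.2, 0.4, 0.07, 0.16, 0.25, 0.06], [-0.2, 0.4, 0.06, 0.16, 0.25, 0.06], [-0.2, 0.41, 0.05, 0.16, 0.25, 0.06], [-0.2, 0.41, 0.04, 0.16, 0.25, 0.06]]
```

View pics/s1.png

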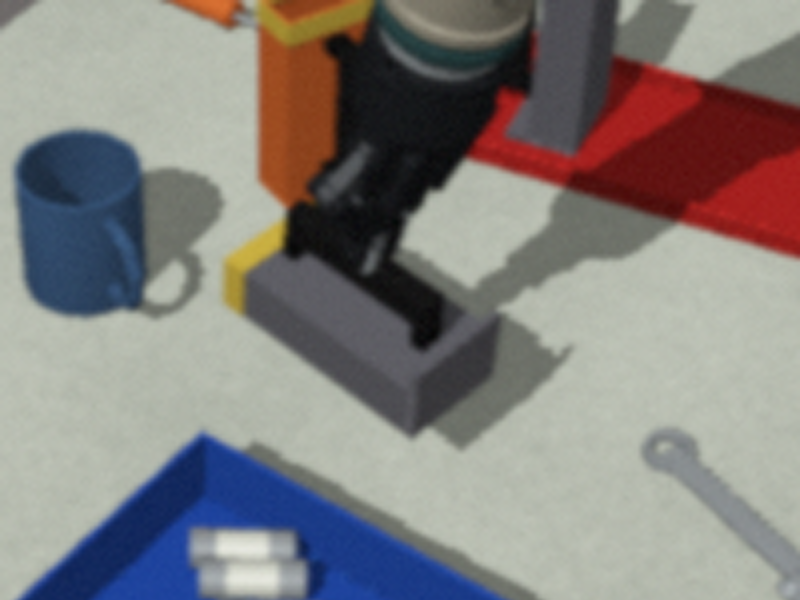

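The case is held level above the bench, with two fuses visible in the tray at the bottom left and the mug and old case untouched. On the bench the TCP read z = 49.5, so I'll lower to that.

apply_moves(commands=[[[-0.2,0.4,0.07,0.1,0.2,0.06],[-0.2,0.4,0.06,0.1,0.2,0.06],[-0.2,0.41,0.05,0.1,0.2,0.06],[-0.2,0.3,0,0.1,0.2,0.06],[0,0,0,0,0,0],[0,0,0,0,0,0]]])

```text
clock: 15.77
eef_pos: [536.4, 51.3, 65.6]
tool_rot: [-1.777, -0.012, 1.319]
force: [0.2, 0.2, -2.4]
width: 10.9
```

```bash
python3 pit.py;python3 - <<'E'
from h import *
s=readout.read_state(); plan([tool([530,34,67.5],-16.2,0,10.9)],s,.5)
E
```

```text
t 15.77 tcp [536.4  51.3  65.6] q [ 0.08  0.66 -0.42  2.14  1.08  0.38  0.07] F [ 0.2  0.2 -2.4] w 10.9
[[0.25, 0.201, -0.947], [0.968, -0.04, 0.247], [0.012, -0.979, -0.204]]
pitch 1.7858673840372319 tool tilt 11.785867384037232 H [533.  52.  84.]
d [ -3. -18. -17.] rv [0.9 1.6 1. ] n 2
[[-0.23, 0.21, 0.02, 0.09, 0.16, 0.1], [-0.23, 0.21, 0.02, 0.09, 0.16, 0.1]]
```

apply_moves(commands=[[[0,0.2,0.05,0.09,0,0.12],[0,0.15,0.03,0.09,0,0.12],[0,0.05,0,0,0,0],[0,0,0,0,0,0],[0,0,0,0,0,0]]])

```text
clock: 16.18
eef_pos: [538.3, 56.8, 51.1]
tool_rot: [-1.764, 0.005, 1.32]
force: [-0.0, 0.1, -1.4]
width: 10.3
```

```bash
python3 pit.py
```

```text
t 16.18 tcp [538.3  56.8  51.1] q [ 0.05  0.69 -0.4   2.12  1.09  0.4   0.05] F [-0.   0.1 -1.4] w 10.3
[[0.248, 0.185, -0.951], [0.969, -0.053, 0.243], [-0.005, -0.981, -0.192]]
pitch 1.076411426861128 tool tilt 11.076411426861137 H [535.  58.  70.]
```

apply_moves(commands=[[[0,0.06,0,0,0,0],[0,0.04,0,0,0,0],[0,0,0,0,0,0]]])

```text
clock: 16.43
eef_pos: [538.6, 55.3, 49.7]
tool_rot: [-1.767, 0.008, 1.319]
force: [0.2, 1.1, -1.1]
width: 10.8
```

apply_moves(commands=[[[0,0,0,0,0,0],[0,0,0,0,0,0],[0,0,0,0,0,0],[0,0,0,0,0,0],[0,0,0,0,0,0],[0,0,0,0,0,0],[0,0,0,0,0,0],[0,0,0,0,0,0]]], claw=85)

```text
clock: 17.1
eef_pos: [540.1, 54.8, 50.4]
tool_rot: [-1.77, 0.007, 1.318]
force: [-0.5, 0.2, 0.5]
width: 84.8
```

```bash
python3 pit.py;python3 - <<'E'
from h import *
s=readout.read_state(); p=s["eef_pos"]; T=R.from_euler('xyz',s["tool_rot"]).as_matrix()
d,im=shot("wrist"); g=im.max(2)<50
pts=[]
for v in range(100,320,20):
    c=np.where(g[v,180:330])[0]+180
    if len(c): a,z=ray(d,c.min(),v,72),ray(d,c.max()+1,v,72); print(v,c.min(),c.max(),((a+z)/2)[:2].round(1),np.linalg.norm(a-z).round(1))
plan([(p-110*T[:,1],T)],s)
cv2.imwrite("pics/x.png",im)
E
```

```text
t 17.1 tcp [540.1  54.8  50.4] q [ 0.05  0.69 -0.39  2.12  1.11  0.39  0.04] F [-0.5  0.2  0.5] w 84.8
[[0.25, 0.189, -0.949], [0.968, -0.056, 0.244], [-0.007, -0.98, -0.197]]
pitch 1.3888352648671969 tool tilt 11.388835264867202 H [536.  56.  69.]
140 259 292 [476.8  70.8] 12.8
160 255 293 [484.2  68.3] 15.1
180 255 293 [492.2  66.2] 15.5
200 256 293 [500.7  64.2] 15.6
220 256 292 [509.7  61.6] 15.6
240 257 292 [519.3  59.3] 15.7
260 257 291 [529.4  56.5] 15.7
280 258 291 [540.3  53.8] 15.8
300 258 290 [551.8  50.6] 15.8
d [-21.   6. 108.] rv [-0. -0. -0.] n 3
[[-0.0, -0.92, 0.0, -0.0, -0.0, -0.0], [-0.0, -0.92, 0.0, -0.0, -0.0, -0.0], [-0.0, -0.92, 0.0, -0.0, -0.0, -0.0]]
```

Released with the case flat and the handle at about (536, 54.7), yaw -14.7°. I'll retract, then move to the regrasp approach with the body leaning 42° towards the mouth.

apply_moves(commands=[[[0,-0.5,0,0,0,0],[0,-0.9,0,0,0,0],[0,-0.9,0,0,0,0],[0,-0.5,0,0,0,0],[0,0,0,0,0,0],[0,0,0,0,0,0]]])

```text
clock: 17.65
eef_pos: [516.5, 61.8, 163.0]
tool_rot: [-1.765, 0.01, 1.319]
force: [-0.4, -0.8, 0.2]
width: 85.0
```

```bash
python3 pit.py;python3 - <<'E'
from h import *
s=readout.read_state()
p,T=tool([536,54.7,65],-14.7,0,-42)
plan([(p-90*T[:,1],T)],s)
E
```

```text
t 17.65 tcp [516.5  61.8 163. ] q [ 0.22  0.51 -0.66  2.09  0.77  0.62  0.34] F [-0.4 -0.8  0.2] w 85.0
[[0.249, 0.184, -0.951], [0.968, -0.057, 0.242], [-0.01, -0.981, -0.193]]
pitch 1.1006646343212765 tool tilt 11.100664634321282 H [513.  63. 182.]
d [ 65. -19. -45.] rv [53.1  0.1 -0.6] n 12
[[-0.0, 0.12, -0.12, 0.89, 0.0, -0.01], [-0.0, 0.11, -0.13, 0.89, 0.0, -0.01], [-0.0, 0.1, -0.14, 0.89, 0.0, -0.01], [-0.0, 0.09, -0.15, 0.89, 0.0, -0.01], [-0.0, 0.08, -0.15, 0.89, 0.0, -0.01], [-0.0, 0.07, -0.16, 0.89, 0.0, -0.01], [-0.0, 0.05, -0.16, 0.89, 0.0, -0.01], [-0.0, 0.04, -0.17, 0.89, 0.0, -0.01]]
[[-0.0, 0.03, -0.17, 0.89, 0.0, -0.01], [-0.0, 0.01, -0.17, 0.89, 0.0, -0.01], [-0.0, 0.0, -0.17, 0.89, 0.0, -0.01], [-0.0, -0.01, -0.17, 0.89, 0.0, -0.01]]
```

apply_moves(commands=[[[0,0.1,-0.12,0.89,0,0],[0,0.1,-0.13,0.89,0,0],[0,0.1,-0.14,0.89,0,0],[0,0.09,-0.15,0.89,0,0],[0,0.08,-0.15,0.89,0,0],[0,0.07,-0.16,0.89,0,0],[0,0.05,-0.16,0.89,0,0],[0,0.04,-0.17,0.89,0,0]]])

```text
clock: 18.32
eef_pos: [554.2, 48.1, 125.7]
tool_rot: [-1.11, 0.019, 1.327]
force: [-0.4, 0.2, -0.1]
width: 84.8
```

apply_moves(commands=[[[0,0.03,-0.17,0.89,0,0],[0,0,-0.17,0.89,0,0],[0,0,-0.17,0.89,0,0],[0,0,-0.17,0.89,0,0],[0,0,0,0,0,0],[0,0,0,0,0,0]]])

```text
clock: 18.82
eef_pos: [573.7, 38.3, 89.4]
tool_rot: [-0.769, 0.038, 1.323]
force: [0.4, 1.2, 0.5]
width: 85.1
```

```bash
python3 pit.py;python3 - <<'E'
from h import *
s=readout.read_state()
d,im=shot("wrist","r1.png"); g=im.max(2)<50
for v in range(60,320,20):
    c=np.where(g[v,180:330])[0]+180
    if len(c): a,z=ray(d,c.min(),v,72),ray(d,c.max()+1,v,72); print(v,c.min(),c.max(),((a+z)/2)[:2].round(1),np.linalg.norm(a-z).round(1))
E
```

```text
t 18.82 tcp [573.7  38.3  89.4] q [ 0.24  1.25 -0.71  0.96  0.31  1.83  0.95] F [0.4 1.2 0.5] w 85.1
[[0.245, -0.703, -0.667], [0.969, 0.151, 0.197], [-0.038, -0.695, 0.718]]
pitch -55.91494311324362 tool tilt -45.914943113243616 H [587.  35. 103.]
160 277 300 [502.3  63.7] 16.2
180 277 300 [518.4  59.3] 15.6
200 277 301 [533.4  55.6] 15.7
220 276 301 [547.2  51.5] 15.8
240 276 302 [560.3  48.3] 15.8
260 276 303 [572.5  45.3] 15.9
280 276 303 [583.8  42.2] 15.4
300 277 303 [594.6  39.5] 14.4
```

View pics/r1.png

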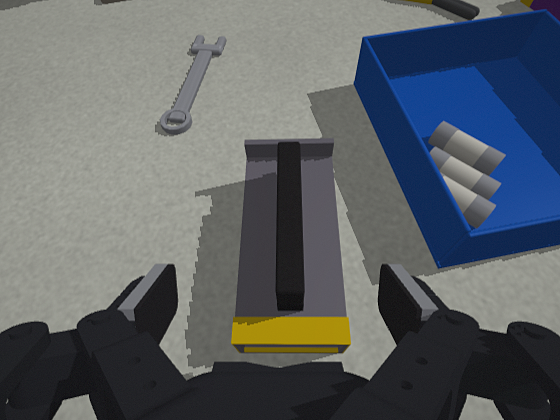

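The wrist view shows the case flat and its handle clear at px (277-303, 143-308), with all three fuses in the blue tray. Now correcting the pose and moving in.

```bash
cat > t5.py <<'E'
from h import *
s=where()
p,T=tool([537,54.4,64],-14.8,0,-42)
plan([(p-50*T[:,1],T),(p,T)],s,.6)
E
python3 t5.py
```

```text
t 18.87 tcp [572.9  37.8  88.8] q [ 0.24  1.25 -0.71  0.97  0.31  1.83  0.95] F [-1.1 -0.2 -0.9] w 84.9
[[0.244, -0.704, -0.667], [0.969, 0.149, 0.197], [-0.039, -0.694, 0.719]]
d [-16.  11.  -2.] rv [-4.  -1.1 -2.1] n 2
d [-32.   9. -37.] rv [0. 0. 0.] n 3
[[0.09, 0.18, 0.14, -0.4, -0.11, -0.21], [0.09, 0.17, 0.15, -0.4, -0.11, -0.21], [-0.0, 0.42, -0.0, 0.0, 0.0, 0.0], [-0.0, 0.42, -0.0, 0.0, 0.0, 0.0], [-0.0, 0.42, -0.0, 0.0, 0.0, 0.0]]
```

apply_moves(commands=[[[0.09,0.18,0.14,-0.4,-0.11,-0.21],[0.09,0.17,0.15,-0.4,-0.11,-0.21],[0,0.42,0,0,0,0],[0,0.3,0,0,0,0],[0,0,0,0,0,0],[0,0,0,0,0,0]]])

```text
clock: 19.37
eef_pos: [534.3, 55.3, 70.1]
tool_rot: [-0.855, 0.002, 1.319]
force: [0.2, -0.2, 0.6]
width: 85.2
```

```bash
sed -i 's/(p-50\*T\[:,1\],T),//' t5.py; python3 t5.py
```

```text
t 19.37 tcp [534.3  55.3  70.1] q [ 0.3   1.17 -0.74  1.23  0.32  1.58  0.91] F [ 0.2 -0.2  0.6] w 85.2
[[0.249, -0.636, -0.731], [0.969, 0.162, 0.189], [-0.002, -0.755, 0.656]]
d [-10.   2. -20.] rv [ 1.   0.2 -0.3] n 2
[[-0.0, 0.27, -0.07, 0.1, 0.02, -0.03], [-0.0, 0.27, -0.07, 0.1, 0.02, -0.03]]
```

apply_moves(commands=[[[0,0.27,-0.07,0.1,0,0],[0,0.27,-0.07,0.1,0,0],[0,0,0,0,0,0],[0,0,0,0,0,0]]])

```text
clock: 19.7
eef_pos: [525.7, 57.7, 51.1]
tool_rot: [-0.843, 0.002, 1.32]
force: [-0.6, 0.2, 0.5]
width: 84.9
```

```bash
python3 t5.py
```

```text
t 19.7 tcp [525.7  57.7  51.1] q [ 0.3   1.19 -0.74  1.26  0.33  1.56  0.91] F [-0.6  0.2  0.5] w 84.9
[[0.249, -0.645, -0.723], [0.969, 0.164, 0.187], [-0.002, -0.747, 0.665]]
d [-1. -0. -1.] rv [ 0.3  0.2 -0.4] n 2
[[-0.0, 0.02, -0.0, 0.03, 0.02, -0.04], [-0.0, 0.02, -0.0, 0.03, 0.02, -0.04]]
```

apply_moves(commands=[[[0,0,0,0,0,0],[0,0,0,0,0,0],[0,0,0,0,0,0],[0,0,0,0,0,0],[0,0,0,0,0,0],[0,0,0,0,0,0],[0,0,0,0,0,0],[0,0,0,0,0,0]]], claw=8)

```text
clock: 20.37
eef_pos: [526.4, 57.9, 50.4]
tool_rot: [-0.843, 0.001, 1.319]
force: [0.7, -0.4, -0.8]
width: 13.9
```

```bash
cat > t6.py <<'E'
from kin import *
s=where()
D=data(); b=fit(D); pickle.dump(b,open("k.pkl","wb")); print(b[0])
for q,p,e in D[-4:]: print((fk(q,b[1],b[2])[0]-p).round(1))
p=s["eef_pos"]; T=R.from_euler('xyz',s["tool_rot"]).as_matrix()
# case pose in tool frame: lying flat now
C0=R.from_euler('Z',-14.8,degrees=True).as_matrix(); H0=np.array([537,54.4,61.])
Tc=T.T@C0; hc=T.T@(H0-p); np.savez("grasp.npz",Tc=Tc,hc=hc)
print("lean",np.degrees(np.arctan2(-Tc[1,0]*-1,Tc[1,2]*-1)),"hc",hc.round(1))
def place(F,az):   # F= world point of case foot centre
    a=np.radians(az); z=np.array([np.cos(a),np.sin(a),0]); x=np.array([0,0,1.]); C=np.c_[x,np.cross(z,x),z]
    TT=C@Tc.T; H=np.array(F)+C@[75,0,43.]; return H-TT@hc,TT
if __name__=="__main__":
  q0=s["qpos"]
  for az in(-60,-82,-100):
    for z in(4,120):
      pp,TT=place([438.5,-293,z],az)
      e,q=ik(pp,TT,b,np.array([.8,1,0,1.5,-.3,1.4,-1.9]),n=0); print(az,z,round(e,1),q.round(2),pp.round())
E
python3 t6.py
```

```text
t 20.37 tcp [526.4  57.9  50.4] q [ 0.3   1.19 -0.74  1.25  0.33  1.56  0.91] F [ 0.7 -0.4 -0.8] w 13.9
[[0.249, -0.644, -0.723], [0.968, 0.165, 0.187], [-0.001, -0.747, 0.665]]
13.62845160913328
[-0.4  0.4  0.4]
[ 0.8 -0.4  0.9]
[ 1.1 -0.3  1. ]
[ 1.1 -0.3  1. ]
lean -41.69716717655892 hc [ -0.8 -15.3  -1.3]
-60 4 0.0 [ 0.74  1.18 -0.04  1.04 -0.22  1.74 -1.84] [ 454. -321.   68.]
-60 120 0.0 [ 0.75  1.05 -0.04  1.01 -0.23  1.89 -1.88] [ 454. -321.  184.]
-82 4 0.0 [ 0.88  1.11 -0.02  1.24 -0.4   1.56 -1.97] [ 442. -325.   68.]
-82 120 0.0 [ 0.88  0.96 -0.02  1.21 -0.41  1.71 -2.03] [ 442. -325.  184.]
-100 4 0.0 [ 0.98  1.04 -0.01  1.45 -0.56  1.38 -2.02] [ 432. -325.   68.]
-100 120 0.0 [ 0.98  0.88 -0.02  1.43 -0.54  1.52 -2.12] [ 432. -325.  184.]
```

```bash
python3 - <<'E'
from h import *
import pickle
o=pickle.load(open("o.pkl","rb")); d,im=o["side"]
def z_at(d,u,v,xy):  # height on a vertical line at xy that projects to row v
    return min(range(0,500,2),key=lambda z:abs(proj(d,[*xy,z])[0]-[u,v]).sum())
for u,v in((303,88),(425,107)):
    P=ray(d,u,v,0); print("bottom",P.round()); 
    for uu,vv in((305,40),(447,57),(440,75)): z=z_at(d,uu,vv,P[:2]); print("   top z",z,proj(d,[*P[:2],z])[0].round(),(uu,vv))
dt=o["top"][0]
for z in(0,100,150,200): print(z,[ray(dt,u,v,z)[:2].round().tolist() for u,v in((514,95),(546,245))])
cv2.imwrite("pics/box.png",np.hstack([cv2.resize(im[0:130,290:470],(720,520),interpolation=2)]))
E
python3 - <<'E'
import sys; sys.argv=['x']
exec(open('t6.py').read().split('if __name__')[0])
for az in(-100,-120,-140,-150):
  for z in(4,120):
    pp,TT=place([438.5,-293,z],az)
    for g in([.8,1,0,1.5,-.3,1.4,-1.9],[1,.9,.1,1.8,-.8,1.1,-2.]):
      e,q=ik(pp,TT,b,np.array(g),n=0); print(az,z,round(e,1),q.round(2))
E
```

```text
bottom [ 831. -504.    0.]
   top z 168 [306.  40.] (305, 40)
   top z 110 [305.  57.] (447, 57)
   top z 48 [304.  75.] (440, 75)
bottom [ 454. -627.    0.]
   top z 224 [442.  40.] (305, 40)
   top z 172 [437.  57.] (447, 57)
   top z 114 [433.  75.] (440, 75)
0 [[838.0, -508.0], [445.0, -580.0]]
100 [[806.0, -456.0], [447.0, -522.0]]
150 [[790.0, -430.0], [447.0, -493.0]]
200 [[773.0, -405.0], [448.0, -464.0]]
t 20.37 tcp [526.4  57.9  50.4] q [ 0.3   1.19 -0.74  1.25  0.33  1.56  0.91] F [ 0.7 -0.4 -0.8] w 13.9
[[0.249, -0.644, -0.723], [0.968, 0.165, 0.187], [-0.001, -0.747, 0.665]]
13.62845160913328
[-0.4  0.4  0.4]
[ 0.8 -0.4  0.9]
[ 1.1 -0.3  1. ]
[ 1.1 -0.3  1. ]
lean -41.69716717655892 hc [ -0.8 -15.3  -1.3]
-100 4 0.0 [ 0.98  1.04 -0.01  1.45 -0.56  1.38 -2.02]
-100 4 0.0 [ 0.94  1.04  0.07  1.45 -0.6   1.4  -1.98]
-100 120 0.0 [ 0.98  0.88 -0.02  1.43 -0.54  1.52 -2.12]
-100 120 0.0 [ 0.94  0.88  0.07  1.43 -0.58  1.55 -2.08]
-120 4 0.0 [ 1.09  0.96 -0.02  1.71 -0.76  1.14 -2.02]
-120 4 0.0 [ 1.04  0.96  0.06  1.72 -0.81  1.18 -1.97]
-120 120 0.0 [ 1.1   0.78 -0.04  1.69 -0.71  1.29 -2.17]
-120 120 0.0 [ 1.03  0.78  0.09  1.69 -0.76  1.34 -2.11]
-140 4 0.0 [ 1.29  0.91 -0.2   2.   -0.98  0.82 -1.98]
-140 4 0.0 [ 1.21  0.9  -0.08  2.   -1.05  0.9  -1.91]
-140 120 0.0 [ 1.29  0.69 -0.19  1.97 -0.88  0.98 -2.2 ]
-140 120 0.0 [ 1.17  0.69 -0.02  1.97 -0.96  1.06 -2.12]
-150 4 0.0 [ 1.52  0.94 -0.51  2.14 -1.06  0.5  -1.98]
-150 4 0.0 [ 1.52  0.94 -0.51  2.14 -1.06  0.5  -1.98]
-150 120 0.0 [ 1.44  0.67 -0.38  2.11 -0.98  0.77 -2.21]
-150 120 0.0 [ 1.38  0.66 -0.29  2.11 -1.02  0.81 -2.16]
```

View pics/box.png

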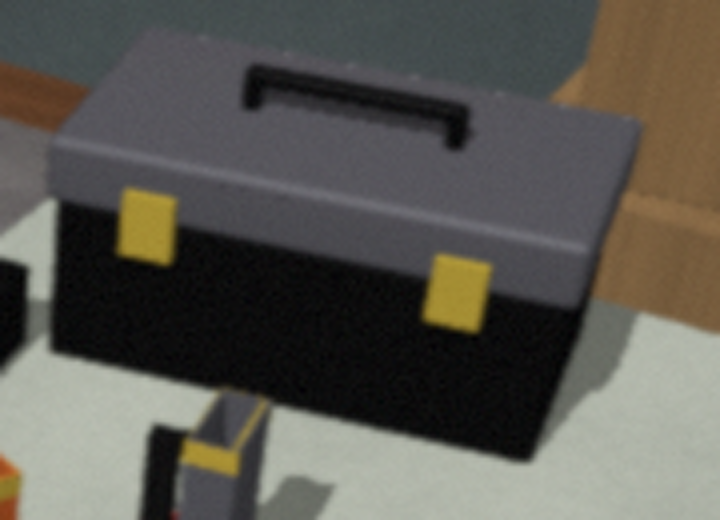

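The toolbox's front face runs from (838,-508) to (447,-582) and it is about 165 mm high, so the wrist clears it at about 350 mm. Both grips are fine. Lifting now.

```bash
python3 - <<'E'
from h import *
s=readout.read_state(); p=s["eef_pos"]; T=R.from_euler('xyz',s["tool_rot"]).as_matrix()
print((T.T@[0,0,1]).round(2)); plan([(p+[0,0,240],T)],s,.9)
E
```

```text
[-0.   -0.75  0.67]
d [  0.   0. 240.] rv [0. 0. 0.] n 8
[[-0.0, -0.56, 0.5, 0.0, 0.0, 0.0], [-0.0, -0.56, 0.5, 0.0, 0.0, 0.0], [-0.0, -0.56, 0.5, 0.0, 0.0, 0.0], [-0.0, -0.56, 0.5, 0.0, 0.0, 0.0], [-0.0, -0.56, 0.5, 0.0, 0.0, 0.0], [-0.0, -0.56, 0.5, 0.0, 0.0, 0.0], [-0.0, -0.56, 0.5, 0.0, 0.0, 0.0], [-0.0, -0.56, 0.5, 0.0, 0.0, 0.0]]
```

apply_moves(commands=[[[0,-0.2,0.17,0,0,0],[0,-0.4,0.36,0,0,0],[0,-0.7,0.62,0,0,0],[0,-0.7,0.62,0,0,0],[0,-0.7,0.62,0,0,0],[0,-0.7,0.62,0,0,0],[0,-0.7,0.62,0,0,0],[0,-0.5,0.44,0,0,0]]])

```text
clock: 21.03
eef_pos: [524.1, 57.3, 310.0]
tool_rot: [-0.837, 0.004, 1.321]
force: [0.9, 0.5, -1.0]
width: 14.0
```

```bash
cat > t7.py <<'E'
import sys
from kin import *
s=where(); b=pickle.load(open("k.pkl","rb")); g=np.load("grasp.npz"); Tc,hc=g["Tc"],g["hc"]
def place(F,az):
    a=np.radians(az); z=np.array([np.cos(a),np.sin(a),0]); x=np.array([0,0,1.]); C=np.c_[x,np.cross(z,x),z]
    TT=C@Tc.T; return np.array(F)+C@[75,0,43.]-TT@hc,TT
if __name__=="__main__":
    pp,TT=place([436,-293,230],-95)
    q0=s["qpos"]; e,q=ik(pp,TT,b,np.array([.9,.9,0,1.4,-.4,1.6,-2.]),n=0); print(round(e,1),q.round(2))
    N=12; W=[]
    for i in range(1,N+1):
        W.append(fk(q0+(q-q0)*i/N,b[1],b[2]) if i<N else (pp,TT))
        C=W[-1][1]@Tc; H=W[-1][0]+W[-1][1]@hc
        lo=min((H+C@np.array([x,y,zz]))[2] for x in(-75,75) for y in(-35,35) for zz in(-61,11)); 
        print(W[-1][0].round(),"lowest",round(lo),end="; ")
    print(); plan(W,s)
E
python3 t7.py
```

```text
t 21.03 tcp [524.1  57.3 310. ] q [ 0.3   0.92 -0.8   1.1   0.17  1.94  0.87] F [ 0.9  0.5 -1. ] w 14.0
[[0.247, -0.65, -0.719], [0.969, 0.162, 0.186], [-0.004, -0.743, 0.669]]
0.0 [ 0.95  0.79 -0.01  1.29 -0.52  1.76 -2.19]
[521.  28. 307.] lowest 251; [518.  -2. 304.] lowest 243; [514. -33. 302.] lowest 235; [509. -63. 300.] lowest 227; [504. -93. 298.] lowest 221; [ 497. -124.  297.] lowest 217; [ 490. -155.  295.] lowest 214; [ 482. -187.  294.] lowest 214; [ 473. -220.  294.] lowest 215; [ 461. -254.  293.] lowest 219; [ 448. -289.  293.] lowest 224; [ 433. -325.  294.] lowest 230; 
d [ -3. -29.  -3.] rv [ 1.5 19.9 -4.1] n 5
d [ -3. -30.  -3.] rv [ 2.8 19.4 -3.2] n 5
d [ -4. -30.  -2.] rv [ 3.6 19.4 -2.6] n 5
d [ -5. -30.  -2.] rv [ 4.2 19.5 -1.9] n 5
d [ -5. -30.  -2.] rv [ 4.7 19.5 -0.9] n 5
d [ -6. -31.  -1.] rv [ 5.  19.5  0.1] n 5
d [ -7. -31.  -1.] rv [ 5.  19.5  1.3] n 5
d [ -8. -32.  -1.] rv [ 4.7 19.5  2.4] n 5
d [-10. -33.  -1.] rv [ 4.2 19.5  3.5] n 5
d [-11. -34.  -0.] rv [ 3.4 19.5  4.5] n 5
d [-13. -35.   0.] rv [ 2.3 19.5  5.3] n 5
d [-16. -36.   0.] rv [ 1.1 19.5
[... 1709 characters left out ...]
[0.14, -0.1, -0.03, 0.17, 0.78, 0.14], [0.14, -0.1, -0.02, 0.17, 0.78, 0.14], [0.14, -0.1, -0.01, 0.17, 0.78, 0.14], [0.14, -0.11, -0.0, 0.13, 0.78, 0.18], [0.14, -0.11, 0.01, 0.13, 0.78, 0.18], [0.14, -0.11, 0.02, 0.13, 0.78, 0.18]]
[[0.13, -0.11, 0.03, 0.13, 0.78, 0.18], [0.13, -0.12, 0.04, 0.13, 0.78, 0.18], [0.14, -0.12, 0.05, 0.09, 0.78, 0.21], [0.13, -0.12, 0.06, 0.09, 0.78, 0.21], [0.12, -0.12, 0.07, 0.09, 0.78, 0.21], [0.12, -0.13, 0.07, 0.09, 0.78, 0.21], [0.11, -0.13, 0.08, 0.09, 0.78, 0.21], [0.11, -0.13, 0.09, 0.04, 0.78, 0.23]]
[[0.1, -0.14, 0.1, 0.04, 0.78, 0.23], [0.09, -0.14, 0.1, 0.04, 0.78, 0.23], [0.08, -0.14, 0.11, 0.04, 0.78, 0.23], [0.07, -0.14, 0.12, 0.04, 0.78, 0.23]]
```

apply_moves(commands=[[[-0.14,0,-0.03,0.06,0.8,-0.16],[-0.14,0,-0.04,0.06,0.8,-0.16],[-0.14,-0.01,-0.05,0.06,0.8,-0.16],[-0.14,-0.01,-0.06,0.06,0.8,-0.16],[-0.13,-0.01,-0.06,0.06,0.8,-0.16],[-0.13,-0.02,-0.08,0.11,0.78,-0.13],[-0.13,-0.02,-0.08,0.11,0.78,-0.13],[-0.12,-0.02,-0.09,0.11,0.78,-0.13]]])

```text
clock: 21.7
eef_pos: [518.8, 16.5, 331.8]
tool_rot: [-0.877, 0.281, 0.816]
force: [0.1, 0.5, -1.8]
width: 14.3
```

apply_moves(commands=[[[-0.11,-0.02,-0.1,0.11,0.78,-0.13],[-0.11,-0.02,-0.11,0.11,0.78,-0.13],[-0.1,-0.03,-0.11,0.14,0.78,-0.1],[-0.09,-0.03,-0.12,0.14,0.78,-0.1],[-0.09,-0.03,-0.12,0.14,0.78,-0.1],[-0.08,-0.03,-0.13,0.14,0.78,-0.1],[-0.07,-0.03,-0.13,0.14,0.78,-0.1],[-0.06,-0.04,-0.14,0.17,0.78,-0.07]]])

```text
clock: 22.37
eef_pos: [508.7, -30.3, 344.2]
tool_rot: [-1.008, 0.546, 0.266]
force: [-0.8, -0.4, -1.2]
width: 14.4
```

```bash
sed -i 's/N=12/N=int(sys.argv[1])/' t7.py; python3 t7.py 9
```

```text
t 22.37 tcp [508.7 -30.3 344.2] q [ 0.43  0.79 -0.48  1.16 -0.11  1.89  0.07] F [-0.8 -0.4 -1.2] w 14.4
[[0.824, -0.564, 0.045], [0.224, 0.399, 0.889], [-0.52, -0.723, 0.456]]
0.0 [ 0.95  0.79 -0.01  1.29 -0.52  1.76 -2.19]
[507. -57. 335.] lowest 261; [504. -89. 329.] lowest 251; [ 499. -121.  324.] lowest 243; [ 493. -154.  319.] lowest 237; [ 485. -187.  313.] lowest 232; [ 475. -221.  308.] lowest 229; [ 463. -256.  303.] lowest 228; [ 449. -290.  299.] lowest 228; [ 433. -325.  294.] lowest 230; 
d [ -1. -27.  -9.] rv [ 4.3 19.5 -2.3] n 5
d [ -3. -32.  -6.] rv [ 4.5 19.  -0.6] n 5
d [ -5. -32.  -5.] rv [ 4.7 19.   0.4] n 5
d [ -6. -33.  -5.] rv [ 4.5 19.   1.5] n 5
d [ -8. -33.  -5.] rv [ 4.2 19.1  2.5] n 5
d [-10. -34.  -5.] rv [ 3.6 19.1  3.4] n 5
d [-12. -34.  -5.] rv [ 2.7 19.1  4.2] n 5
d [-14. -35.  -5.] rv [ 1.7 19.1  4.8] n 5
d [-17. -35.  -5.] rv [ 0.6 19.1  5.2] n 5
[[-0.01, -0.02, -0.14, 0.17, 0.78, -0.09], [-0.0, -0.02, -0.14, 0.17, 0.78, -0.09], [0.01, -0.02, -0.14, 0.17, 0.78, -0.09], [0.02, -0.02, -0.14, 0.17, 0.78, -0.09], [0.03, -0.02, -0.14, 0.17, 0.78, -0.09],
[... 877 characters left out ...]
4], [0.15, -0.09, -0.01, 0.14, 0.76, 0.14], [0.15, -0.09, 0.0, 0.14, 0.76, 0.14], [0.15, -0.09, 0.01, 0.14, 0.76, 0.14], [0.16, -0.09, 0.01, 0.11, 0.76, 0.17], [0.15, -0.1, 0.03, 0.11, 0.76, 0.17]]
[[0.15, -0.1, 0.04, 0.11, 0.76, 0.17], [0.15, -0.1, 0.05, 0.11, 0.76, 0.17], [0.14, -0.1, 0.06, 0.11, 0.76, 0.17], [0.15, -0.1, 0.06, 0.07, 0.76, 0.19], [0.14, -0.11, 0.07, 0.07, 0.76, 0.19], [0.13, -0.11, 0.08, 0.07, 0.76, 0.19], [0.12, -0.11, 0.09, 0.07, 0.76, 0.19], [0.12, -0.11, 0.1, 0.07, 0.76, 0.19]]
[[0.12, -0.11, 0.11, 0.02, 0.76, 0.21], [0.11, -0.12, 0.11, 0.02, 0.76, 0.21], [0.1, -0.12, 0.12, 0.02, 0.76, 0.21], [0.09, -0.12, 0.13, 0.02, 0.76, 0.21], [0.08, -0.12, 0.13, 0.02, 0.76, 0.21]]
```

Tracking well, so I'll continue with the next three groups.

apply_moves(commands=[[[0,-0.02,-0.14,0.17,0.78,-0.09],[0,-0.02,-0.14,0.17,0.78,-0.09],[0.01,-0.02,-0.14,0.17,0.78,-0.09],[0.02,-0.02,-0.14,0.17,0.78,-0.09],[0.03,-0.02,-0.14,0.17,0.78,-0.09],[0.02,-0.05,-0.15,0.18,0.76,-0.03],[0.03,-0.05,-0.15,0.18,0.76,-0.03],[0.04,-0.05,-0.15,0.18,0.76,-0.03]]])

```text
clock: 23.03
eef_pos: [503.7, -73.2, 347.2]
tool_rot: [-1.277, 0.726, -0.392]
force: [-0.9, -0.8, -1.8]
width: 14.2
```

apply_moves(commands=[[[0.05,-0.05,-0.15,0.18,0.76,-0.03],[0.06,-0.06,-0.14,0.18,0.76,-0.03],[0.07,-0.06,-0.14,0.19,0.76,0.02],[0.07,-0.06,-0.14,0.19,0.76,0.02],[0.08,-0.06,-0.13,0.19,0.76,0.02],[0.09,-0.06,-0.12,0.19,0.76,0.02],[0.1,-0.06,-0.12,0.19,0.76,0.02],[0.1,-0.07,-0.12,0.18,0.76,0.06]]])

```text
clock: 23.7
eef_pos: [493.5, -121.2, 355.1]
tool_rot: [-1.651, 0.787, -1.135]
force: [-0.3, -0.4, -2.6]
width: 13.8
```

apply_moves(commands=[[[0.11,-0.07,-0.11,0.18,0.76,0.06],[0.12,-0.07,-0.1,0.18,0.76,0.06],[0.12,-0.07,-0.09,0.18,0.76,0.06],[0.13,-0.07,-0.08,0.18,0.76,0.06],[0.13,-0.07,-0.08,0.17,0.76,0.1],[0.14,-0.08,-0.07,0.17,0.76,0.1],[0.14,-0.08,-0.06,0.17,0.76,0.1],[0.15,-0.08,-0.05,0.17,0.76,0.1]]])

```text
clock: 24.37
eef_pos: [478.9, -169.2, 362.9]
tool_rot: [-2.013, 0.699, -1.864]
force: [0.8, 0.4, -1.5]
width: 14.2
```

```bash
python3 t7.py 4
```

```text
t 24.37 tcp [ 478.9 -169.2  362.9] q [ 0.59  0.69  0.01  1.28 -0.46  1.85 -1.07] F [ 0.8  0.4 -1.5] w 14.2
[[-0.221, -0.242, 0.945], [-0.733, 0.68, 0.002], [-0.643, -0.692, -0.328]]
0.0 [ 0.95  0.79 -0.01  1.29 -0.52  1.76 -2.19]
[ 476. -204.  340.] lowest 260; [ 465. -245.  325.] lowest 248; [ 451. -286.  309.] lowest 238; [ 433. -325.  294.] lowest 230; 
d [ -3. -35. -22.] rv [ 4.1 20.2  2.9] n 5
d [-11. -41. -15.] rv [ 2.3 19.8  3.8] n 5
d [-14. -40. -16.] rv [ 1.2 19.8  4.3] n 5
d [-18. -40. -16.] rv [-0.  19.8  4.5] n 5
[[0.2, -0.04, 0.02, 0.16, 0.81, 0.12], [0.2, -0.04, 0.04, 0.16, 0.81, 0.12], [0.2, -0.04, 0.05, 0.16, 0.81, 0.12], [0.19, -0.04, 0.07, 0.16, 0.81, 0.12], [0.19, -0.04, 0.08, 0.16, 0.81, 0.12], [0.2, -0.08, 0.05, 0.09, 0.79, 0.15], [0.2, -0.09, 0.07, 0.09, 0.79, 0.15], [0.19, -0.09, 0.08, 0.09, 0.79, 0.15]]
[[0.18, -0.09, 0.1, 0.09, 0.79, 0.15], [0.18, -0.09, 0.11, 0.09, 0.79, 0.15], [0.18, -0.09, 0.11, 0.05, 0.79, 0.17], [0.17, -0.09, 0.12, 0.05, 0.79, 0.17], [0.16, -0.09, 0.13, 0.05, 0.79, 0.17], [0.15, -0.09, 0.14, 0.05, 0.79, 0.17], [0.14, -0.1, 0.16, 0.05, 0.79, 0.17], [0.14, -0.09, 0.16, -0.0, 0.79, 0.18]]
[[0.13, -0.1, 0.17, -0.0, 0.79, 0.18], [0.12, -0.1, 0.17, -0.0, 0.79, 0.18], [0.1, -0.1, 0.18, -0.0, 0.79, 0.18], [0.09, -0.1, 0.19, -0.0, 0.79, 0.18]]
```

apply_moves(commands=[[[0.2,-0.04,0.02,0.16,0.81,0.12],[0.2,-0.04,0.04,0.16,0.81,0.12],[0.2,-0.04,0.05,0.16,0.81,0.12],[0.19,-0.04,0.07,0.16,0.81,0.12],[0.19,-0.04,0.08,0.16,0.81,0.12],[0.2,-0.08,0.05,0.09,0.79,0.15],[0.2,-0.09,0.07,0.09,0.79,0.15],[0.19,-0.09,0.08,0.09,0.79,0.15]]])

```text
clock: 25.03
eef_pos: [470.3, -224.1, 347.2]
tool_rot: [-2.265, 0.476, -2.502]
force: [0.1, 0.0, -1.2]
width: 14.0
```

apply_moves(commands=[[[0.18,-0.09,0.1,0.09,0.79,0.15],[0.18,-0.09,0.11,0.09,0.79,0.15],[0.18,-0.09,0.11,0.05,0.79,0.17],[0.17,-0.09,0.12,0.05,0.79,0.17],[0.16,-0.09,0.13,0.05,0.79,0.17],[0.15,-0.09,0.14,0.05,0.79,0.17],[0.14,-0.1,0.16,0.05,0.79,0.17],[0.14,-0.09,0.16,0,0.79,0.18]]])

```text
clock: 25.7
eef_pos: [449.4, -284.4, 337.2]
tool_rot: [-2.394, 0.187, -3.023]
force: [0.1, -0.0, -1.5]
width: 13.9
```

```bash
cat > t8.py <<'E'
import sys
from t7 import *
C=R.from_euler('xyz',s["tool_rot"]).as_matrix()@Tc; T=R.from_euler('xyz',s["tool_rot"]).as_matrix(); F=s["eef_pos"]+T@hc+C@[-75,0,-43.]
print("case x",C[:,0].round(3),"tilt",np.degrees(np.arccos(C[2,0])).round(2),"az",np.degrees(np.arctan2(C[1,2],C[0,2])).round(1),"foot",F.round(1))
t=[float(x) for x in sys.argv[1:]]
plan([place(t[i:i+3],-95) for i in range(0,len(t)-1,3)],s,t[-1])
E
python3 t8.py 436 -293 230 .9
```

```text
t 25.7 tcp [ 449.4 -284.4  337.2] q [ 0.7   0.74  0.33  1.32 -0.67  1.85 -1.84] F [ 0.1 -0.  -1.5] w 13.9
[[-0.976, 0.039, 0.216], [-0.117, 0.743, -0.659], [-0.186, -0.668, -0.721]]
case x [-0.181 -0.002  0.983] tilt 10.43 az -83.3 foot [ 457.9 -252.   273.9]
d [-17. -41. -43.] rv [ 0.  15.6  1.8] n 4
[[0.18, -0.01, 0.34, 0.0, 0.78, 0.09], [0.16, -0.01, 0.35, 0.0, 0.78, 0.09], [0.14, -0.02, 0.36, 0.0, 0.78, 0.09], [0.11, -0.02, 0.37, 0.0, 0.78, 0.09]]
```

apply_moves(commands=[[[0.18,-0.01,0.34,0,0.78,0.09],[0.16,-0.01,0.35,0,0.78,0.09],[0.14,-0.02,0.36,0,0.78,0.09],[0.11,-0.02,0.37,0,0.78,0.09],[0,0,0,0,0,0],[0,0,0,0,0,0]]])

```text
clock: 26.2
eef_pos: [433.9, -324.4, 303.6]
tool_rot: [-2.416, 0.016, 3.045]
force: [0.5, -0.1, -0.7]
width: 13.9
```

```bash
python3 t8.py 436 -293 60 .8; python3 - <<'E'
from h import *
d,im=shot("side"); d2,im2=shot("top")
a=cv2.resize(im[0:220,280:500],(400,400),interpolation=2); c=cv2.resize(im2[130:330,360:560],(400,400),interpolation=2)
cv2.imwrite("pics/pl1.png",np.hstack([a,c]))
E
```

```text
t 26.2 tcp [ 433.9 -324.4  303.6] q [ 0.74  0.8   0.4   1.32 -0.71  1.85 -2.  ] F [ 0.5 -0.1 -0.7] w 13.9
[[-0.995, 0.082, -0.052], [0.096, 0.744, -0.661], [-0.016, -0.663, -0.748]]
case x [-0.01  -0.002  1.   ] tilt 0.57 az -95.4 foot [ 438.2 -292.   239.8]
d [  -1.   -1. -180.] rv [ 0.1  0.1 -0.7] n 6
[[0.02, 0.49, 0.56, 0.0, 0.0, -0.02], [0.02, 0.49, 0.56, 0.0, 0.0, -0.02], [0.01, 0.49, 0.56, 0.0, 0.0, -0.02], [0.01, 0.49, 0.56, 0.0, 0.0, -0.02], [0.01, 0.49, 0.56, 0.0, 0.0, -0.02], [0.01, 0.49, 0.56, 0.0, 0.0, -0.02]]
```

View pics/pl1.png

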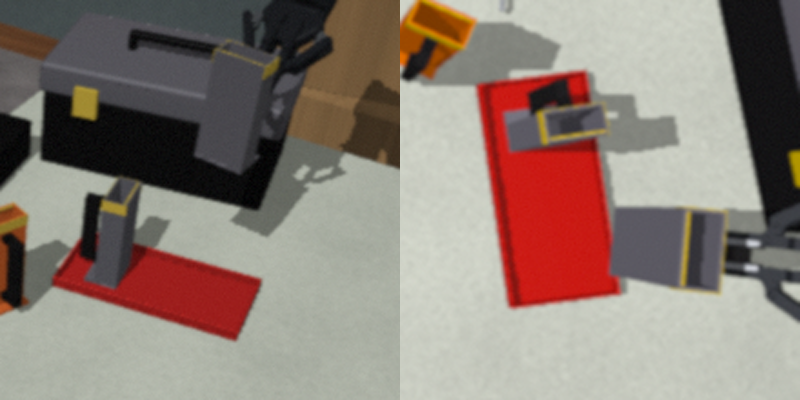

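The case hangs upright, mouth up, over the free half of the red tray, and the old case is undisturbed. Descending.

apply_moves(commands=[[[0.02,0.3,0.34,0,0,0],[0.02,0.49,0.56,0,0,0],[0.01,0.49,0.56,0,0,0],[0.01,0.49,0.56,0,0,0],[0.01,0.49,0.56,0,0,0],[0.01,0.4,0.46,0,0,0],[0,0,0,0,0,0],[0,0,0,0,0,0]]])

```text
clock: 26.97
eef_pos: [444.4, -321.4, 148.3]
tool_rot: [-2.411, 0.046, 3.065]
force: [-1.1, -0.6, -1.0]
width: 13.8
```

```bash
python3 t8.py 436 -293 12 .6
```

```text
t 26.97 tcp [ 444.4 -321.4  148.3] q [ 0.74  0.98  0.36  1.41 -0.74  1.62 -1.83] F [-1.1 -0.6 -1. ] w 13.8
[[-0.996, 0.088, -0.017], [0.077, 0.74, -0.668], [-0.046, -0.666, -0.744]]
case x [-0.04   0.006  0.999] tilt 2.3 az -94.3 foot [ 450.  -289.4   84.3]
d [-12.  -4. -72.] rv [-0.1  2.2 -1. ] n 4
[[0.09, 0.28, 0.35, -0.01, 0.11, -0.05], [0.09, 0.28, 0.36, -0.01, 0.11, -0.05], [0.08, 0.28, 0.36, -0.01, 0.11, -0.05], [0.08, 0.28, 0.36, -0.01, 0.11, -0.05]]
```

apply_moves(commands=[[[0.09,0.28,0.35,0,0.13,-0.05],[0.09,0.28,0.36,0,0.13,-0.05],[0.08,0.28,0.36,0,0.13,-0.05],[0.06,0.22,0.28,0,0.11,-0.05],[0,0,0,0,0,0],[0,0,0,0,0,0]]])

```text
clock: 27.47
eef_pos: [435.1, -326.5, 77.8]
tool_rot: [-2.407, 0.006, 3.05]
force: [0.3, -0.1, -2.0]
width: 14.1
```

```bash
python3 t8.py 436 -293 7 .4; python3 - <<'E'
from h import *
d,im=shot("side"); a=cv2.resize(im[60:220,290:450],(500,500),interpolation=2); cv2.imwrite("pics/pl2.png",a)
E
```

```text
t 27.47 tcp [ 435.1 -326.5   77.8] q [ 0.75  1.07  0.36  1.41 -0.75  1.55 -1.81] F [ 0.3 -0.1 -2. ] w 14.1
[[-0.996, 0.072, -0.057], [0.092, 0.739, -0.668], [-0.006, -0.67, -0.742]]
case x [0.001 0.007 1.   ] tilt 0.39 az -95.2 foot [ 438.6 -294.7   13.6]
d [-3.  1. -7.] rv [-0.4 -0.1 -0.1] n 3
[[0.02, 0.04, 0.04, -0.03, -0.01, -0.01], [0.02, 0.04, 0.04, -0.03, -0.01, -0.01], [0.02, 0.04, 0.04, -0.03, -0.01, -0.01]]
```

View pics/pl2.png

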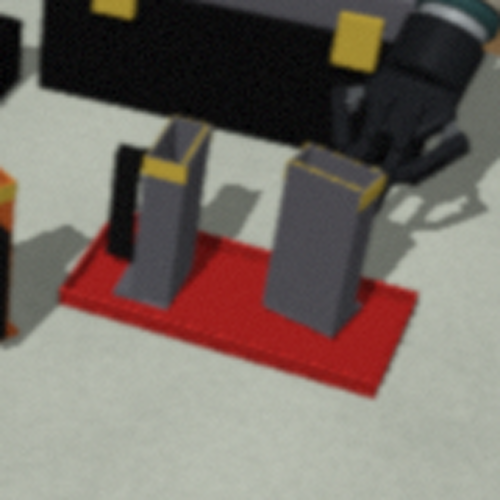

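The case stands upright about 9 mm above the tray floor in its free half, well clear of the old case. Lowering gently onto the floor.

apply_moves(commands=[[[0.02,0.05,0.06,0,0,0],[0.02,0.05,0.06,0,0,0],[0,0.05,0.05,0,0,0],[0,0,0,0,0,0],[0,0,0,0,0,0]]])

```text
clock: 27.93
eef_pos: [433.9, -327.3, 69.5]
tool_rot: [-2.405, 0.008, 3.05]
force: [0.0, 0.1, -1.6]
width: 14.0
```

```bash
python3 t8.py 436 -293 4 .4
```

```text
t 27.93 tcp [ 433.9 -327.3   69.5] q [ 0.75  1.08  0.36  1.42 -0.75  1.53 -1.8 ] F [ 0.   0.1 -1.6] w 14.0
[[-0.996, 0.073, -0.055], [0.092, 0.737, -0.669], [-0.008, -0.672, -0.741]]
case x [-0.001  0.009  1.   ] tilt 0.5 az -95.2 foot [ 437.6 -295.6    5.3]
d [-1.  2. -2.] rv [-0.5 -0.  -0.2] n 3
[[0.01, 0.02, -0.0, -0.03, -0.0, -0.01], [0.01, 0.02, -0.0, -0.03, -0.0, -0.01], [0.01, 0.02, -0.0, -0.03, -0.0, -0.01]]
```

apply_moves(commands=[[[0,0.03,0.03,0,0,0],[0,0.02,0.02,0,0,0],[0,0,0,0,0,0],[0,0,0,0,0,0]]])

```text
clock: 28.27
eef_pos: [434.4, -327.4, 67.8]
tool_rot: [-2.405, 0.01, 3.05]
force: [0.0, 0.5, -0.4]
width: 13.9
```

```bash
python3 t8.py 436 -293 4 .4 | sed -n 1,3p
```

```text
t 28.27 tcp [ 434.4 -327.4   67.8] q [ 0.75  1.08  0.36  1.42 -0.76  1.53 -1.8 ] F [ 0.   0.5 -0.4] w 13.9
[[-0.996, 0.074, -0.054], [0.091, 0.737, -0.669], [-0.01, -0.672, -0.741]]
case x [-0.003  0.009  1.   ] tilt 0.53 az -95.2 foot [ 438.2 -295.8    3.7]
```

The weight has come off the wrist (-0.4 N), so the case is on the floor. Releasing and backing out along the tool axis.

apply_moves(commands=[[[0,0.01,0.02,0,0,0],[0,0,0,0,0,0],[0,0,0,0,0,0]]])

```text
clock: 28.52
eef_pos: [434.5, -327.6, 67.5]
tool_rot: [-2.406, 0.01, 3.05]
force: [0.3, 0.0, -0.5]
width: 14.2
```

apply_moves(commands=[[[0,0,0,0,0,0],[0,0,0,0,0,0],[0,0,0,0,0,0],[0,0,0,0,0,0],[0,0,0,0,0,0],[0,0,0,0,0,0],[0,0,0,0,0,0],[0,0,0,0,0,0]]], claw=80)

```text
clock: 29.18
eef_pos: [435.0, -326.9, 68.2]
tool_rot: [-2.408, 0.011, 3.05]
force: [0.4, 0.1, -0.2]
width: 80.3
```

apply_moves(commands=[[[0,-0.2,0,0,0,0],[0,-0.4,0,0,0,0],[0,-0.7,0,0,0,0],[0,-0.8,0,0,0,0],[0,-0.8,0,0,0,0],[0,-0.5,0,0,0,0],[0,0,0,0,0,0],[0,0,0,0,0,0]]])

```text
clock: 29.85
eef_pos: [423.2, -431.7, 164.5]
tool_rot: [-2.409, 0.007, 3.052]
force: [-0.3, 0.5, 0.2]
width: 79.8
```

```bash
python3 - <<'E'
from h import *
s=where()
d,im=shot("side"); d2,im2=shot("top")
g=lambda i,y0,y1,x0,x1:cv2.resize(i[y0:y1,x0:x1],(400,400),interpolation=2)
cv2.imwrite("pics/end.png",np.hstack([g(im,60,220,290,450),g(im2,150,290,170,310)]))
E
```

```text
t 29.85 tcp [ 423.2 -431.7  164.5] q [ 0.87  1.08  0.39  1.08 -0.7   1.83 -1.92] F [-0.3  0.5  0.2] w 79.8
[[-0.996, 0.071, -0.054], [0.089, 0.74, -0.667], [-0.007, -0.669, -0.743]]
```

View pics/end.png

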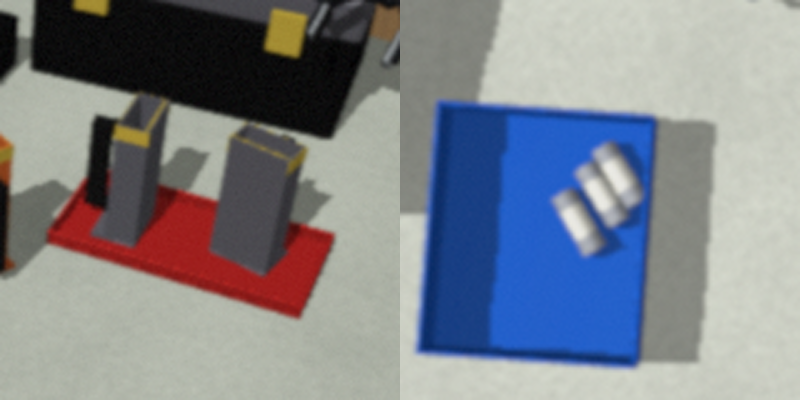

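The case stands free in the red tray beside the old case, and all three fuses lie in the blue tray. The gripper is clear, so I'm handing in.

```bash
python3 -c "
from h import *
finish_job()"
```

```text
the job is handed in; nothing more can be done
```

The job is done and handed in at about 30 s on the robot's clock. `finish_job()` gives no verdict, so what follows is from my own checks.

- **Fuses:** I tipped the case about 50° mouth-down over the blue tray. The last top view shows all three fuses lying in it.
- **Shake:** I swung the empty case up, down, up and down, at least 20° each way. The wrist force stayed near the 2 N of an empty case in most readings (it was 3.8 N with fuses). Some readings strayed (0.5 to 3 N) because the force signal is noisy.
- **Set-down and regrasp:** I laid the case flat on the bench, let go, and took it again leaning 42° towards the mouth.
- **Placing:** I stood it mouth up in the free half of the red tray; the grasp geometry put the tilt at about 0.5° just before release. The last side view shows it standing beside the old case, which is still upright.
- **At hand-in:** The gripper had backed off and the wrist force was near zero.

**Disagreements:**
- In the first grasp the finger opening read about 11 mm on the 16 mm handle. A look at the wrist picture and the lifted weight showed the hold was good.
- The mug looked untouched in the picture taken just before the set-down. I did not measure it again at the end.

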